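# Empty the bung tray into the covered bung bin

### The job

Empty the tray of used barrel bungs into the steel bung bin: slide the bin's flat cover fully open, carry the tray over by its handle and tip all four bungs out through the mouth into the bin. Then set the empty tray back down upright in the middle of the rubber mat, without dropping it, and slide the cover fully shut. Leave the mallet, the torch and the pipe elbow where they are.

Things in the scene. Friction and masses are not known exactly. Their poses are not given: they have to be found in the camera images.
- bin: Stainless pan 400 (x) x 260 (y) x 145 mm high, fixed; origin under its centre, z up. Walls 4 mm, inner floor 16 mm up. A fixed deck 145 mm up closes its -x half (the pan runs on under it); its +x half is the open mouth. A flat cover slides along x in channels on the long sides (12 mm wide, tops 155 mm up). A capped drain stub sticks out 43 mm at the +x end.
- mouth (a point): Centre of the bin's open mouth, at rim height, 145 mm above the bench; the mouth measures 194 (x) x 252 (y) mm. Axes those of the bin.
- cover (a joint): Slide of the bin's flat cover, in m: 0 = fully shut over the mouth, 0.185 = fully open, drawn back along the bin's -x over the deck; hard stops at both ends. It has no handle and cannot lift out; it rubs with about 1.5 N and stays where it is left. It starts up to 30 mm ajar.
- cover_pad (a point): Middle of the top of the ribbed rubber pad (100 along x by 70 mm) at the centre of the cover, there to press on when sliding it: 153 mm above the bench, 3 mm above the cover, a bare sheet 196 (x) x 244 (y) x 3 mm. Moves with the cover; axes those of the bin.
- tray_handle (a point): Middle of the fixed handle of the bung tray (grey, 0.24 to 0.39 kg empty): a round black bar 22 mm thick along the tray's y, 110 mm above the tray's underside, 166 mm long between two steel uprights. Under it the floor, 160 (x) x 166 (y) x 4 mm, centred; walls 46 mm high at both sides and at the back (x = +82 mm). Axes of the tray, z up.
- tray_lip (a point): Middle of the edge of the tray's pouring lip at its front: 130 mm towards -x from the handle and 17 mm above the underside. The lip slopes up 15 degrees from the floor's front edge (x = -80 mm), with low cheeks; there is no front wall. The bungs slide out over it when this end is tipped down by some 40 to 60 degrees.
- mat: Black ribbed rubber draining mat 300 (x) x 230 (y) x 4 mm fixed on the bench, on which the tray stands; origin at the centre of its underside.
- bung1_center (a point): One of four equal cream silicone barrel bungs standing in the tray: tapered plug 52 mm high, 62 mm wide at the top, 45 mm at the foot, 70 g; centre half-way up, z along its axis.
- bung2_center (a point): One of four equal cream silicone barrel bungs standing in the tray: tapered plug 52 mm high, 62 mm wide at the top, 45 mm at the foot, 70 g; centre half-way up, z along its axis.
- bung3_center (a point): One of four equal cream silicone barrel bungs standing in the tray: tapered plug 52 mm high, 62 mm wide at the top, 45 mm at the foot, 70 g; centre half-way up, z along its axis.
- bung4_center (a point): One of four equal cream silicone barrel bungs standing in the tray: tapered plug 52 mm high, 62 mm wide at the top, 45 mm at the foot, 70 g; centre half-way up, z along its axis.
- mallet: Bystander: mallet with a black rubber head (64 x 100 mm) and a wooden handle along x, 290 mm long, lying 64 mm high; leave alone. Origin under its middle.
- torch: Bystander: black torch 150 mm long (along x), 36 mm thick, lying; leave alone. Origin under its middle.
- elbow: Bystander: stainless 90 degree pipe bend with flanged ends, about 170 x 170 x 64 mm, lying flat; leave alone. Origin at the foot of its first end's axis, the bend runs to +x and +y.
Things that resemble listed ones, but are neither listed nor needed, are in the scene too. What is shaped like the part that bears bung1_center but brown is not meant.

How it is judged:
On the way, in this order (a step that is already met when the one before it is completed fails the run):
1. the cover is slid fully open (value of joint cover above 0.165 m), for 0.2 s.
2. the tray is lifted off the mat (height (world z) of tray_handle above 0.17 m), for 0.1 s.
3. the tray, tipped over the bin, has emptied all four bungs into it (x of bung1_center in the frame of bin between -0.195 and 0.195 m and y of bung1_center in the frame of bin between -0.125 and 0.125 m and z of each of bung1_center, bung2_center, bung3_center, bung4_center in the frame of bin below 0.13 m and x of bung2_center in the frame of bin between -0.195 and 0.195 m and y of bung2_center in the frame of bin between -0.125 and 0.125 m and x of bung3_center in the frame of bin between -0.195 and 0.195 m and y of bung3_center in the frame of bin between -0.125 and 0.125 m and x of bung4_center in the frame of bin between -0.195 and 0.195 m and y of bung4_center in the frame of bin between -0.125 and 0.125 m and angle between tray_handle's own z axis and vertical above 0.5 rad and x of tray_handle in the frame of bin between -0.25 and 0.35 m and y of tray_handle in the frame of bin between -0.25 and 0.25 m), for 0.1 s.
4. the tray stands upright on the middle of the mat, let go (x of tray_handle in the frame of mat between -0.07 and 0.07 m and y of tray_handle in the frame of mat between -0.04 and 0.04 m and z of tray_handle in the frame of mat between 0.105 and 0.121 m and angle between tray_handle's own z axis and vertical below 0.08 rad and contact force between the fingers and tray below 0.2 N), for 0.3 s.
At the end, for the whole second after the job is handed in: Cover shut to within 10 mm; all four bungs inside the bin, centres below its rim (by 15 mm or more); the tray upright (within 0.08 rad) on the mat, its handle within 70 mm (along the mat's x) and 40 mm (along y) of the mat's middle, let go and at rest (all of step 4 and value of joint cover below 0.01 m and x of bung1_center in the frame of bin between -0.195 and 0.195 m and y of bung1_center in the frame of bin between -0.125 and 0.125 m and z of each of bung1_center, bung2_center, bung3_center, bung4_center in the frame of bin below 0.13 m and x of bung2_center in the frame of bin between -0.195 and 0.195 m and y of bung2_center in the frame of bin between -0.125 and 0.125 m and x of bung3_center in the frame of bin between -0.195 and 0.195 m and y of bung3_center in the frame of bin between -0.125 and 0.125 m and x of bung4_center in the frame of bin between -0.195 and 0.195 m and y of bung4_center in the frame of bin between -0.125 and 0.125 m and linear speed of tray below 0.03 m/s); the robot touches nothing.
It fails at once if the mallet is disturbed (moved more than 40 mm) (distance of mallet from where it was at the start of the episode above 0.04 m).
It fails at once if the torch is disturbed (moved more than 40 mm) (distance of torch from where it was at the start of the episode above 0.04 m).
It fails at once if the elbow is disturbed (moved more than 40 mm) (distance of elbow from where it was at the start of the episode above 0.04 m).
It fails at once if the tray is dropped (falls free faster than 0.8 m/s) (linear speed of tray above 0.8 m/s and contact force between the fingers and tray below 0.2 N).
It also fails if it takes over 72 s, if anything falls off the work surface, if the arm or the gripper's body presses on something with over 40 N, if the wrist force passes 120 N, or if a joint passes its speed limit or range.

### The arm

A 6-joint arm with a two-finger parallel gripper is mounted at the origin on the work surface. World frame = base frame: x ahead of the robot, y to its left, z up, the work surface at z = 0. Lengths are in m, angles in rad, forces in N, time in s.
With the tool pointing down it reaches from about 0.375 to 0.9 m from the base axis. Payload 3.1 kg.
Tool frame: the origin (TCP) lies midway between the tips of the shut fingers; the grasp point (between the pads) lies 19 mm behind it (manip.hold_point_z is the distance from the TCP to the grasp point, in m); x points along the fingers, y is the direction in which the jaws open and shut, and the axes are right-handed (so a half turn about x gives the same grasp; the last joint's range is limited). The gripper opens to 85 mm and grips with 20 to 120 N. Pads are 22 mm wide; open, the fingers measure 114 mm over their backs; the gripper's body (76 mm by 85 mm) begins 54 mm behind the grasp point. The pads swing forward as they close: fully open they stand 13 mm farther back than shut.
Start: joints at [-1.421, 0.527, 1.433, -0, 1.181, -0.178], TCP at [0.202, -0.591, 0.231] pointing down, gripper open.
Joint ranges: [-3.08, 3.08], [-0.75, 2.2], [0.22, 2.44], [-1.43, 4.57], [0, 2.65], [-2.85, 2.85]. Speed limits (rad/s): [2.79, 2.79, 3.14, 3.14, 3.14, 3.14].

### API

Orientations are given as a unit quaternion [x, y, z, w].
In Python, from station import manip, snapshot gives the robot as it stands.
- The arm moves only by the shell command python3 -m crank 'ROWS' [FORCE]. ROWS is JSON, a list of rows, each a list of 5 numbers: the finger opening in m, from 0 to 0.0854, then the shift along the tool's x, y, z in m, then the turn about the tool's x in rad. In form: [[grip, tx, ty, tz, yaw], ...]. A call has 1 to 5 rows; each row shifts and turns the commanded pose from where the row before left it, along the tool's axes as they then stand; what a row does not reach is not made up. A row lasts 1/10 s, in which the tool goes at most 50 mm and 8.59 degrees, less where a joint would pass 70% of its speed; a pose out of reach is approached as far as the arm can. A call is refused whole if a number of a shift passes 0.05 or a number of a turn 0.15, either way. A call with a gripper value outside its range is refused whole. The fingers move at their own pace and stop on an object; FORCE is the grip in N (left out, the last holds). Time passes only in rows, so rows that do not move let the fingers close. It gives the time, the measured TCP pose, the force and the opening at its end, in the units of the state.
- manip.sense(): the state, without advancing time (a new reading comes with each control period).
- snapshot(name): name is "scene" or "side" or "wrist"; returns a dict with "image" (400x640x3 uint8, blue, green, red), "range_z" (400x640 float32, m along the optical axis (not along the pixel's ray), 0 where there is no reading), "vertical_fov" (degrees; the focal length in pixels is half the picture's height over the tangent of half this angle, whatever the lens; pixels are square), "cx", "cy" (the principal point, pixels), "extrinsics" (4x4, takes a point from world to camera coordinates); the wrist camera has in their place "T_tool_cam" (4x4, takes a point from camera to tool coordinates, whose origin is the TCP and whose axes are the tool frame's). Camera axes: x right, y up, looking along -z (the intrinsics and any distortion apply to the point x, -y, -z); pixel columns grow to the right and rows downward; lengths in m; the calibration is good to about 2 mm. A picture is of the moment at which its call begins: read the wrist's pose just before it.
- manip.sign_off(): hands the job in, once; it reports no verdict.
The state is a dict: "t": time; "q": joint angles; "qd": joint speeds; "tau": joint torques, N m; "tcp_pos": TCP position; "tool_rot": TCP orientation; "force": force on the tool from outside, world axes, zero at the start; "ft_torque": the same for the moment, N m; "finger_gap": opening from 0.0 (shut) to 1.0 (fully open).
Only numpy, scipy, OpenCV 4.12 (cv2) and the standard library are available. Lean on these libraries where they do the work, as an engineer would, in place of code of your own. Each camera call takes 0.05 s, during which the arm holds its last target.

## Working session

There is one attempt and no reset: what is moved stays moved. The work goes in short steps, Python scripts to look and compute and a shell command to move; the robot and the scene stay as the last step left them, time stands still between calls to the robot, and variables do not carry over. Pictures are saved under pics/ and viewed, and the job is handed in when it is done.

```bash
ls; mkdir -p pics
python3 - <<'E'
from station import manip, snapshot
import cv2
print(manip.sense()); print(manip.hold_point_z)
for n in ("scene","side","wrist"):
    s=snapshot(n); cv2.imwrite(f"pics/{n}0.png",s["image"])
    import numpy as np
    np.savez(f"{n}0.npz",**s)
    print(n,{k:v for k,v in s.items() if k not in("image","range_z")})
E
```

```text
pics
{'t': 0.0, 'q': array([-1.42050412e+00,  5.28491302e-01,  1.43388547e+00,  2.75509989e-07,
        1.18143452e+00, -1.78477817e-01]), 'qd': array([ 0.00024027,  0.00055054, -0.00068714, -0.00052545,  0.00062167,
        0.00023225]), 'tau': array([ 2.11743627e-04, -4.42341936e+01, -1.78027886e+01, -3.83642771e-05,
        8.38947482e-03, -2.24939832e-06]), 'tcp_pos': array([ 0.2017313 , -0.59078955,  0.23032355]), 'tool_rot': array([ 0.69758512,  0.11649918, -0.69756284,  0.11493053]), 'force': array([-0.37603944, -0.5823655 , -0.0280654 ]), 'ft_torque': array([ 0.015417  , -0.02071224, -0.00587041]), 'finger_gap': 1.0020559783844007}
0.0187
scene {'vertical_fov': 46.446775128323054, 'cx': 325.8139398006635, 'cy': 203.76601679442723, 'extrinsics': array([[-0.38637486,  0.92226183, -0.01214882,  0.26035782],
       [-0.70678453, -0.28758814,  0.64633481,  0.32016449],
       [ 0.59259606,  0.25831412,  0.76295722, -1.87022096],
       [ 0.        ,  0.        ,  0.        ,  1.        ]])}
side {'vertical_fov': 57.964787558996356, 'cx': 317.98504298445863, 'cy': 200.26516811666534, 'extrinsics': array([[-0.4193638 , -0.90776013, -0.01027338,  0.20370925],
       [ 0.63773064, -0.30263276,  0.70831705, -0.46832108],
       [-0.64609104,  0.29049089,  0.70581968, -0.91371272],
       [ 0.        ,  0.        ,  0.        ,  1.        ]])}
wrist {'vertical_fov': 66.0006032634513, 'cx': 320.8809570401035, 'cy': 199.8857008327971, 'T_tool_cam': array([[ 2.35961209e-04,  3.10407791e-01, -9.50603465e-01,
        -1.41920385e-01],
       [ 9.99999740e-01, -7.20303023e-04,  1.30164440e-05,
        -8.60825485e-04],
       [-6.80682144e-04, -9.50603221e-01, -3.10407881e-01,
        -7.88610172e-02],
       [ 0.00000000e+00,  0.00000000e+00,  0.00000000e+00,
         1.00000000e+00]])}
```

View images.

View pics/scene0.png

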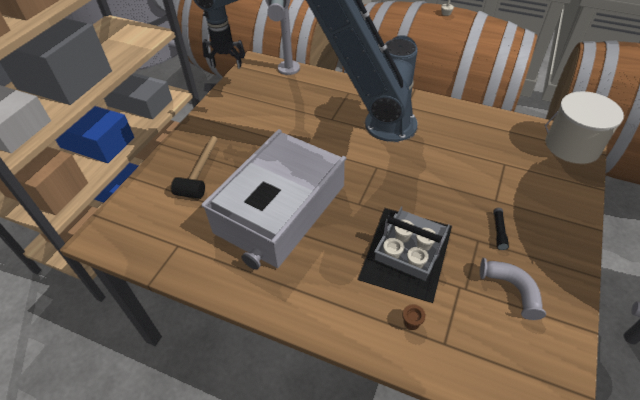

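View pics/side0.png

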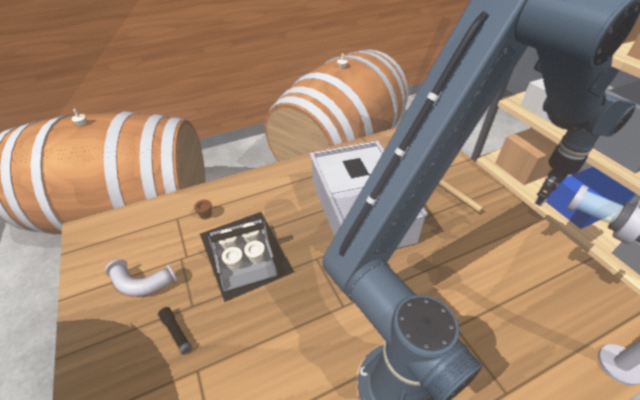

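View pics/wrist0.png

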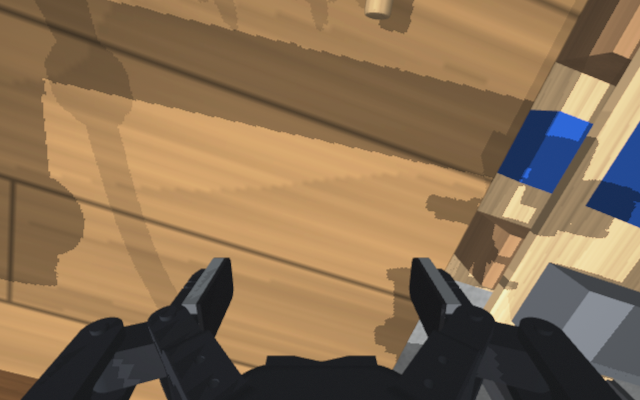

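```bash
cat > h.py <<'E'
import numpy as np, cv2
from scipy.spatial.transform import Rotation as R
def load(n): return dict(np.load(n))
def f(s): return 200/np.tan(np.radians(float(s["vertical_fov"]))/2)
def ext(s,pose=None):
    "camera->world 4x4"
    if "extrinsics" in s: return np.linalg.inv(s["extrinsics"])
    T=np.eye(4);T[:3,:3]=R.from_quat(pose[1]).as_matrix();T[:3,3]=pose[0]
    return T@s["T_tool_cam"]
def ray(s,u,v,pose=None):
    T=ext(s,pose);d=np.array([(u-float(s["cx"]))/f(s),-(v-float(s["cy"]))/f(s),-1.])
    return T[:3,3],T[:3,:3]@d
def plane(s,u,v,z,pose=None):
    o,d=ray(s,u,v,pose);return o+d*(z-o[2])/d[2]
def depth(s,u,v,pose=None):
    o,d=ray(s,u,v,pose);return o+d*s["range_z"][int(round(v)),int(round(u))]
def tri(r1,r2):
    (a,d),(b,e)=r1,r2;d=d/np.linalg.norm(d);e=e/np.linalg.norm(e)
    A=np.stack([d,-e],1);x=np.linalg.lstsq(A,b-a,rcond=None)[0]
    p,q=a+d*x[0],b+e*x[1];return (p+q)/2,np.linalg.norm(p-q)
def cloud(s,pose=None):
    v,u=np.mgrid[0:400,0:640];z=s["range_z"]
    T=ext(s,pose);P=np.stack([(u-float(s["cx"]))/f(s)*z,-(v-float(s["cy"]))/f(s)*z,-z],-1)
    P=P@T[:3,:3].T+T[:3,3];P[z==0]=np.nan;return P
def crop(s,x0,y0,x1,y1,k,name):
    cv2.imwrite(name,cv2.resize(s["image"][y0:y1,x0:x1],None,fx=k,fy=k,interpolation=cv2.INTER_CUBIC))
E
python3 - <<'E'
from h import *
a=load("scene0.npz");b=load("side0.npz")
crop(a,190,120,350,280,4.5,"pics/c1.png" ); crop(a,350,195,460,305,5,"pics/c2.png")
crop(b,190,190,300,310,5,"pics/c3.png"); crop(b,300,130,440,260,5,"pics/c4.png")
E
```

```text
(no output)
```

View pics/c1.png

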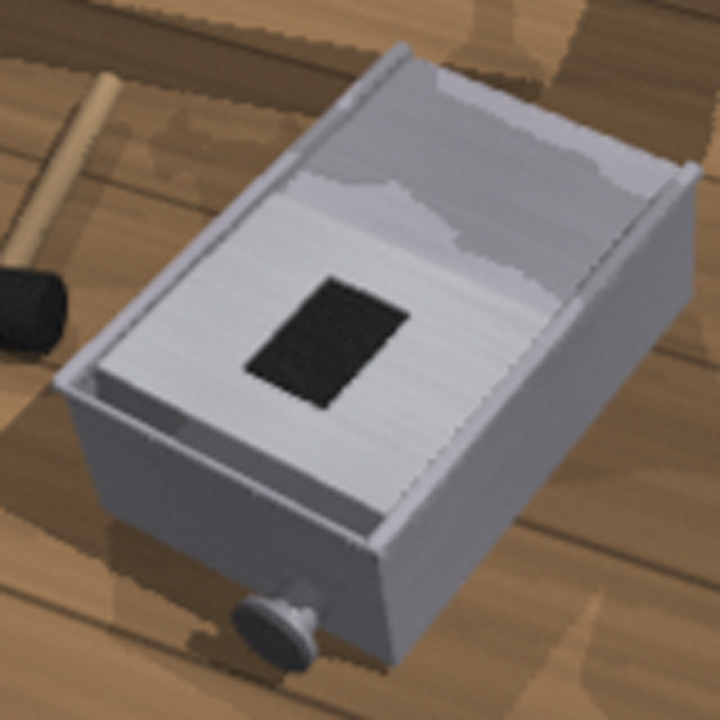

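View pics/c2.png

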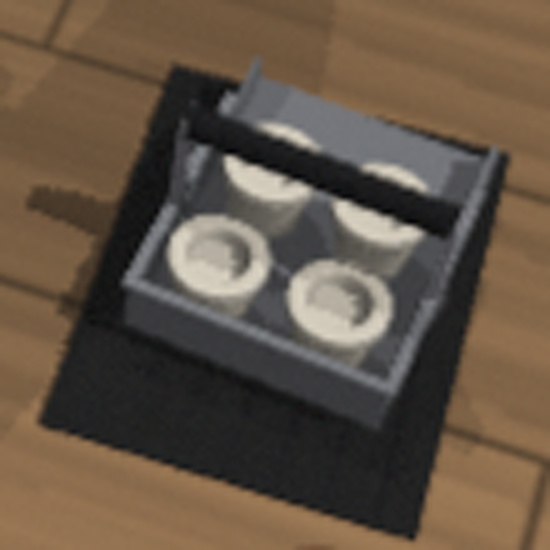

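View pics/c3.png

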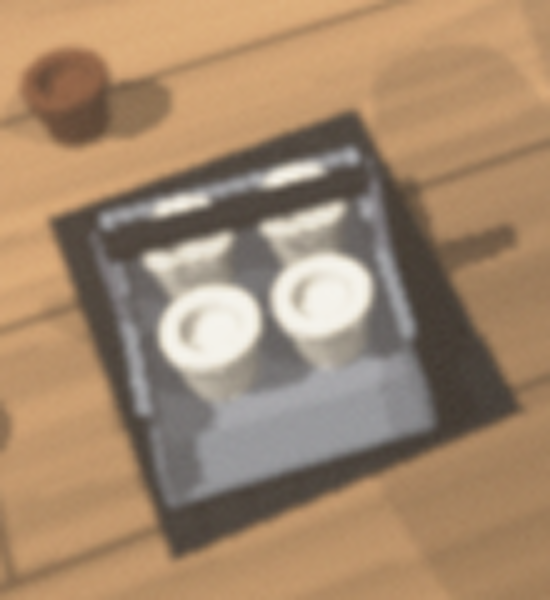

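View pics/c4.png

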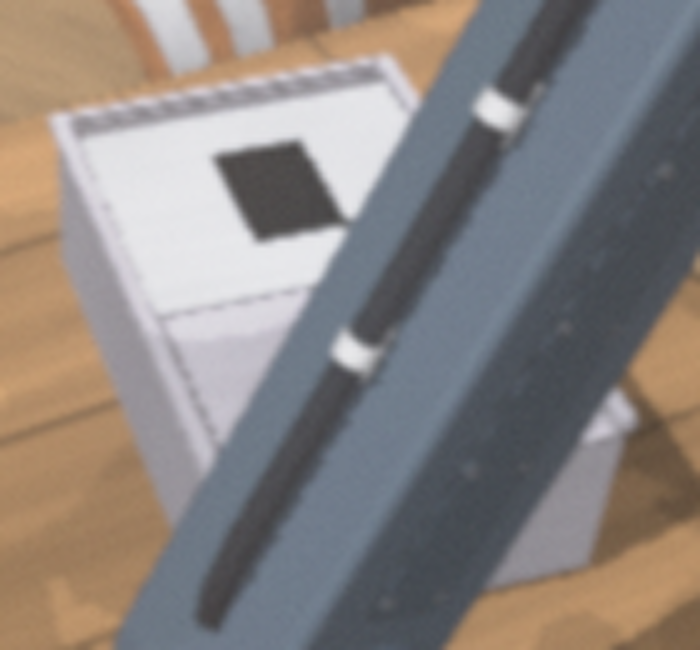

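Run:
```python
from h import *
np.set_printoptions(precision=4,suppress=True)
a=load("scene0.npz");b=load("side0.npz")
A=lambda p:(p[0]/4.5+190,p[1]/4.5+120); B=lambda p:(p[0]/5+300,p[1]/5+130)
C=lambda p:(p[0]/5+350,p[1]/5+195); D=lambda p:(p[0]/5+190,p[1]/5+190)
# pad corners; scene: TL,TR,BR,BL ; side equivalents are rotated ~180
pa=[(330,276),(411,316),(327,409),(245,370)]; pb=[(347,222),(258,242),(213,156),(302,140)]
q=[]
for x,y in zip(pa,pb):
    t=tri(ray(a,*A(x)),ray(b,*B(y))); q.append(t[0]); print("pad",t,plane(a,*A(x),.153),depth(a,*A(x)))
print("mean",np.mean(q,0), np.mean([plane(a,*A(x),.153) for x in pa],0),np.mean([plane(b,*B(x),.153) for x in pb],0))
print("bin corners")
for p in [(60,383),(378,548),(702,168),(405,45)]: print(plane(a,*A(p),.155))
print("mat")
ma=[(175,65),(508,155),(413,538),(40,425)]; mb=[(520,408),(172,556),(50,218),(357,112)]
q=[]
for x,y in zip(ma,mb):
    t=tri(ray(a,*C(x)),ray(b,*D(y)));q.append(t[0]);print(t, plane(a,*C(x),.004))
print("mean",np.mean(q,0),np.mean([plane(a,*C(x),.004) for x in ma],0))
print("handle")
for x,y in zip([(192,125),(462,215)],[(367,183),(107,243)]):
    print(tri(ray(a,*C(x)),ray(b,*D(y))), plane(a,*C(x),.114),plane(b,*D(y),.114),depth(a,*C(x)))
P=cloud(a)
im=a["image"].astype(int)
# bungs: cream
for nm,s in(("scene",a),("side",b)):
    P=cloud(s)
    m=(P[...,2]>.045)&(P[...,2]<.2)
```

```text
pad (array([ 0.5906, -0.2471,  0.1507]), np.float64(0.0016472150140814023)) [ 0.5928 -0.2449  0.153 ] [ 0.5939 -0.2442  0.1544]
pad (array([ 0.6005, -0.1807,  0.1482]), np.float64(0.00475400806737673)) [ 0.6052 -0.1758  0.153 ] [ 0.6032 -0.177   0.1504]
pad (array([ 0.6968, -0.1955,  0.1491]), np.float64(0.005307992688674929)) [ 0.7005 -0.1907  0.153 ] [ 0.6989 -0.1918  0.1507]
pad (array([ 0.6863, -0.2638,  0.1478]), np.float64(0.005672945858799439)) [ 0.6912 -0.2577  0.153 ] [ 0.6892 -0.2593  0.1502]
mean [ 0.6435 -0.2218  0.1489] [ 0.6474 -0.2173  0.153 ] [ 0.6403 -0.2218  0.153 ]
bin corners
[ 0.7493 -0.3659  0.155 ]
[ 0.7898 -0.1075  0.155 ]
[ 0.3966 -0.0424  0.155 ]
[ 0.3557 -0.3039  0.155 ]
mat
(array([0.4273, 0.1134, 0.0013]), np.float64(0.00365709174977215)) [0.4299 0.1157 0.004 ]
(array([0.4189, 0.3411, 0.0016]), np.float64(0.001154526629712602)) [0.4209 0.3416 0.004 ]
(array([0.716 , 0.353 , 0.0009]), np.float64(0.0019541146534237425)) [0.7178 0.3539 0.004 ]
(array([ 0.7246,  0.1247, -0.0032]), np.float64(0.004427575485817606)) [0.729  0.1281 0.004 ]
mean [0.5717 0.233  0.0002] [0.5744 0.2348 0.004 ]
handle
(array([0.5571, 0.1582, 0.1083]), np.float64(0.0012037336326147661)) [0.5617 0.1597 0.114 ] [0.5521 0.1585 0.114 ] [0.5642 0.1602 0.1172]
(array([0.5699, 0.3227, 0.1187]), np.float64(0.006993639520262821)) [0.5662 0.3262 0.114 ] [0.5742 0.3193 0.114 ] [0.5716 0.3262 0.1209]
```

```bash
cat > go.py <<'E'
import sys
from h import *
from station import manip
np.set_printoptions(precision=4,suppress=True)
def rel(target=None,yaw=None):
    "tool-frame shift to world target; world angle of tool y axis; turn needed about tool x to reach yaw"
    s=manip.sense();M=R.from_quat(s["tool_rot"]).as_matrix()
    a=np.arctan2(M[1,1],M[0,1])
    print("t",round(s["t"],2),"tcp",s["tcp_pos"],"yaw_y",round(a,4),"F",s["force"],"gap",round(s["finger_gap"],3),"q6",round(s["q"][5],3), "down",M[:,0])
    if target is not None: print("shift now",M.T@(np.array(target)-s["tcp_pos"]))
    if yaw is not None:
        print("turn about x",-((yaw-a+np.pi)%(2*np.pi)-np.pi))
        c,n=np.cos(yaw),np.sin(yaw);N=np.array([[0,0,-1],[c,n,0],[n,-c,0]])
        if target is not None: print("shift after turn",N@(np.array(target)-s["tcp_pos"]))
if __name__=="__main__":
    v=[float(x) for x in sys.argv[1:]]
    rel(v[:3] if len(v)>=3 else None, v[3] if len(v)>3 else None)
E
python3 go.py 0.645 -0.2195 0.165 -0.16
```

```text
t 0.15 tcp [ 0.2018 -0.5909  0.2306] yaw_y -1.242 F [-0.2827  0.0404 -0.3958] gap 1.003 q6 -0.178 down [-0.0002  0.0017 -1.    ]
shift now [ 0.0661 -0.2083 -0.5394]
turn about x -1.0820337852451525
shift after turn [ 0.0656  0.3784 -0.4373]
```

```bash
python3 -m crank '[[0,0,0,0,-0.135],[0,0,0,0,-0.135],[0,0,0,0,-0.135],[0,0,0,0,-0.135],[0,0,0,0,-0.135]]' 20; python3 -m crank '[[0,0,0,0,-0.135],[0,0,0,0,-0.135],[0,0,0,0,-0.135]]'; python3 go.py 0.645 -0.2195 0.175 -0.16
```

```text
t: 0.65
tcp_pos: [0.2018, -0.5912, 0.2309]
tool_rot: [0.619, 0.342, -0.619, 0.342]
force: [0.0, -0.4, 0.3]
finger_gap: 0.143
t: 0.95
tcp_pos: [0.2018, -0.5912, 0.2309]
tool_rot: [0.538, 0.46, -0.537, 0.459]
force: [0.5, -0.7, 0.5]
finger_gap: 0.001
t 0.95 tcp [ 0.2018 -0.5912  0.2309] yaw_y -0.1564 F [ 0.4869 -0.7026  0.4854] gap 0.001 q6 -1.264 down [-0.0001  0.001  -1.    ]
shift now [ 0.0562  0.3799 -0.4361]
turn about x 0.003581301111184043
shift after turn [ 0.0559  0.3783 -0.4375]
```

```bash
python3 -m crank '[[0,0,0.0317,-0.0363,0],[0,0,0.0317,-0.0363,0],[0,0,0.0317,-0.0363,0],[0,0,0.0317,-0.0363,0],[0,0,0.0317,-0.0363,0]]' ; python3 -m crank '[[0,0,0.0317,-0.0363,0],[0,0,0.0317,-0.0363,0],[0,0,0.0317,-0.0363,0],[0,0,0.0317,-0.0363,0],[0,0,0.0317,-0.0363,0]]'; python3 -m crank '[[0,0,0.0317,-0.0363,0],[0,0,0.0317,-0.0363,0],[0,0.03,0,0,0],[0,0,0,0,0]]'; python3 go.py 0.645 -0.2195 0.155 -0.16
python3 - <<'E'
from h import *
from station import snapshot,manip
for n in("scene","wrist"):
    s=snapshot(n);np.savez(n+"1.npz",**s);cv2.imwrite(f"pics/{n}1.png",s["image"])
E
```

```text
t: 1.45
tcp_pos: [0.3886, -0.4364, 0.2311]
tool_rot: [0.539, 0.458, -0.539, 0.458]
force: [1.1, 0.7, 0.1]
finger_gap: -0.0
t: 1.95
tcp_pos: [0.5744, -0.2827, 0.231]
tool_rot: [-0.539, -0.458, 0.539, -0.458]
force: [0.6, -1.2, 0.2]
finger_gap: -0.005
t: 2.35
tcp_pos: [0.6457, -0.2199, 0.1969]
tool_rot: [-0.537, -0.462, 0.539, -0.456]
force: [-0.9, -0.2, -0.9]
finger_gap: 0.002
t 2.35 tcp [ 0.6457 -0.2199  0.1969] yaw_y -0.159 F [-0.8712 -0.2259 -0.8539] gap 0.002 q6 -0.332 down [-0.0083  0.0041 -1.    ]
shift now [ 0.0419 -0.0004 -0.0002]
turn about x 0.0009882519018478142
shift after turn [ 0.0419 -0.0007 -0.0003]
```

View pics/wrist1.png

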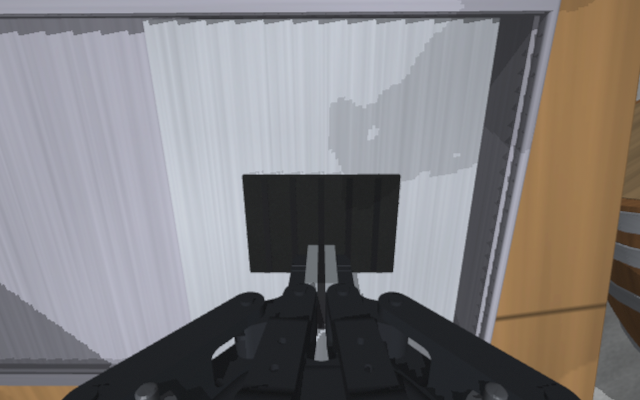

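View pics/scene1.png

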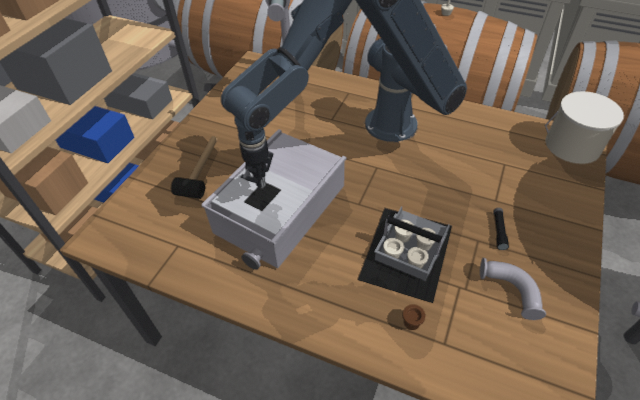

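```bash
python3 -m crank '[[0,0.022,0,0,0],[0,0.014,0,0,0],[0,0.003,0,0,0],[0,0.003,0,0,0]]';python3 -m crank '[[0,0.002,0,0,0],[0,0.002,0,0,0]]'; python3 go.py
```

```text
t: 2.85
tcp_pos: [0.6473, -0.2238, 0.1596]
tool_rot: [0.539, 0.458, -0.539, 0.458]
force: [0.3, -0.5, 0.1]
finger_gap: -0.001
t: 3.05
tcp_pos: [0.6479, -0.2234, 0.1561]
tool_rot: [0.539, 0.457, -0.539, 0.458]
force: [-0.3, -0.1, 0.3]
finger_gap: -0.002
t 3.05 tcp [ 0.6479 -0.2234  0.1561] yaw_y -0.1623 F [-0.2551 -0.0593  0.2625] gap -0.002 q6 -0.332 down [ 0.0013 -0.0007 -1.    ]
```

```bash
python3 -m crank '[[0,0.003,0,0,0],[0,0.002,0,0,0]]';python3 -m crank '[[0,0.002,0,0,0],[0,0,0,0,0]]'; python3 go.py
```

```text
t: 3.25
tcp_pos: [0.649, -0.2234, 0.153]
tool_rot: [0.539, 0.457, -0.538, 0.459]
force: [-0.5, 2.2, 15.1]
finger_gap: 0.001
t: 3.45
tcp_pos: [0.6505, -0.2236, 0.1531]
tool_rot: [0.54, 0.455, -0.537, 0.461]
force: [-0.7, 1.4, 13.5]
finger_gap: -0.002
t 3.45 tcp [ 0.6505 -0.2236  0.1531] yaw_y -0.1619 F [-0.7214  1.4302 13.477 ] gap -0.002 q6 -0.332 down [ 0.008 -0.003 -1.   ]
```

```bash
python3 -m crank '[[0,0,-0.01,0,0],[0,0,-0.02,0,0],[0,0,-0.02,0,0],[0,0,-0.02,0,0],[0,0,-0.02,0,0]]';python3 go.py
```

```text
t: 3.95
tcp_pos: [0.5627, -0.2098, 0.153]
tool_rot: [0.541, 0.454, -0.537, 0.462]
force: [3.1, 0.6, 15.5]
finger_gap: -0.002
t 3.95 tcp [ 0.5627 -0.2098  0.153 ] yaw_y -0.1622 F [ 3.059   0.6075 15.4743] gap -0.002 q6 -0.383 down [ 0.012  -0.0051 -0.9999]
```

```bash
python3 -m crank '[[0,0,0,0,0]]';python3 go.py
python3 - <<'E'
from h import *
from station import snapshot,manip
for n in("scene","wrist"):
    s=snapshot(n);np.savez(n+"2.npz",**s);cv2.imwrite(f"pics/{n}2.png",s["image"])
E
```

```text
t: 4.05
tcp_pos: [0.5595, -0.2093, 0.153]
tool_rot: [0.54, 0.455, -0.538, 0.46]
force: [-1.5, 2.1, 17.1]
finger_gap: 0.0
t 4.05 tcp [ 0.5595 -0.2093  0.153 ] yaw_y -0.1621 F [-1.5474  2.0948 17.1259] gap 0.0 q6 -0.383 down [ 0.006  -0.0038 -1.    ]
```

View pics/wrist2.png

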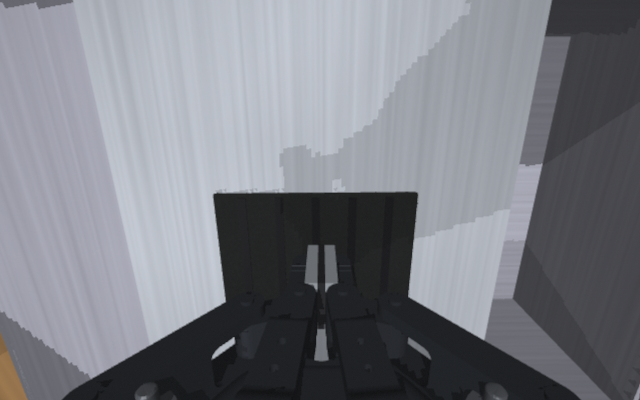

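```bash
python3 -m crank '[[0,0,-0.02,0,0],[0,0,-0.02,0,0],[0,0,-0.015,0,0],[0,0,-0.01,0,0],[0,0,-0.005,0,0]]';python3 -m crank '[[0,0,-0.004,0,0],[0,0,0,0,0]]';python3 go.py
```

```text
t: 4.65
tcp_pos: [0.4934, -0.1995, 0.153]
tool_rot: [0.54, 0.453, -0.537, 0.462]
force: [1.7, 1.5, 19.1]
finger_gap: 0.004
t: 4.85
tcp_pos: [0.4894, -0.1988, 0.1529]
tool_rot: [0.54, 0.454, -0.538, 0.462]
force: [-0.0, 0.5, 21.3]
finger_gap: 0.004
t 4.85 tcp [ 0.4894 -0.1988  0.1529] yaw_y -0.1622 F [-0.0428  0.5307 21.2618] gap 0.004 q6 -0.436 down [ 0.0102 -0.0065 -0.9999]
```

```bash
python3 -m crank '[[0,0,-0.005,0,0],[0,0,-0.005,0,0]]';python3 -m crank '[[0,0,0,0,0]]';python3 go.py;python3 - <<'E'
from h import *
from station import snapshot,manip
for n in("scene","wrist"):
    s=snapshot(n);np.savez(n+"3.npz",**s);cv2.imwrite(f"pics/{n}3.png",s["image"])
crop(load("scene3.npz"),190,100,350,280,4,"pics/c5.png")
E
```

```text
t: 5.05
tcp_pos: [0.4826, -0.1981, 0.153]
tool_rot: [0.542, 0.451, -0.536, 0.464]
force: [8.2, 0.2, 12.9]
finger_gap: 0.002
t: 5.15
tcp_pos: [0.4823, -0.1981, 0.153]
tool_rot: [0.542, 0.451, -0.537, 0.464]
force: [4.8, 1.3, 16.7]
finger_gap: -0.001
t 5.15 tcp [ 0.4823 -0.1981  0.153 ] yaw_y -0.1632 F [ 4.8454  1.2971 16.7318] gap -0.001 q6 -0.444 down [ 0.0165 -0.0086 -0.9998]
```

View pics/c5.png

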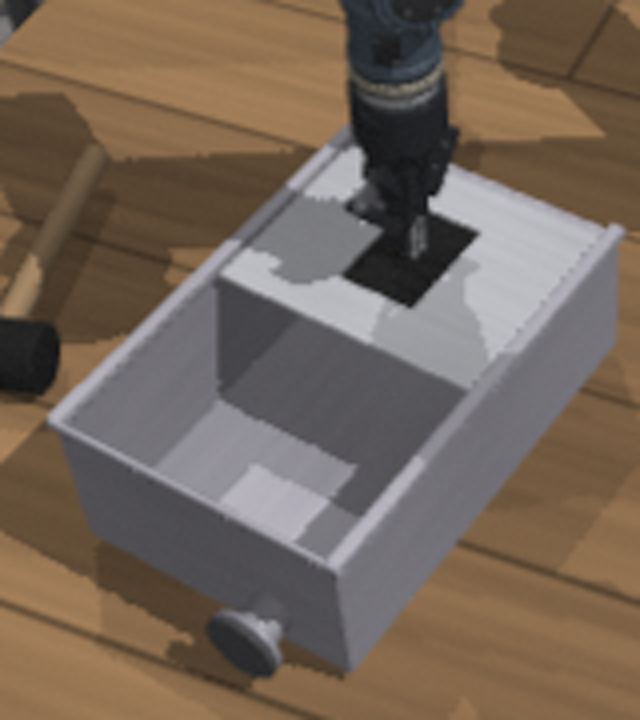

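```bash
python3 -m crank '[[0,-0.04,0,0,0],[0,-0.04,0,0,0]]'; python3 go.py 0.53 0.241 0.24 -0.06
```

```text
t: 5.45
tcp_pos: [0.4755, -0.1946, 0.2291]
tool_rot: [-0.539, -0.459, 0.539, -0.457]
force: [0.9, -0.1, 0.4]
finger_gap: -0.001
t 5.45 tcp [ 0.4755 -0.1946  0.2291] yaw_y -0.1618 F [ 0.9446 -0.1441  0.4183] gap -0.001 q6 -0.444 down [-0.0014  0.001  -1.    ]
shift now [-0.0106 -0.0164 -0.4386]
turn about x -0.10183305927329611
shift after turn [-0.0109  0.0283 -0.438 ]
```

```bash
python3 -m crank '[[0.085,-0.01,0,-0.048,0],[0.085,0,0,-0.049,0],[0.085,0,0,-0.049,0],[0.085,0,0,-0.049,0],[0.085,0,0,-0.049,0]]'; python3 -m crank '[[0.085,0,0,-0.049,0],[0.085,0,0,-0.049,0],[0.085,0,0,-0.049,0],[0.085,0,0,-0.048,-0.1],[0.085,0,0,0,0]]'; python3 go.py;python3 - <<'E'
from h import *
from station import snapshot,manip
m=manip.sense();s=snapshot("wrist");np.savez("wrist4.npz",pos=m["tcp_pos"],rot=m["tool_rot"],**s);cv2.imwrite("pics/wrist4.png",s["image"])
E
```

```text
t: 5.95
tcp_pos: [0.5154, 0.0478, 0.2389]
tool_rot: [0.539, 0.457, -0.539, 0.458]
force: [0.6, -0.3, 0.1]
finger_gap: 0.844
t: 6.45
tcp_pos: [0.5472, 0.2442, 0.2387]
tool_rot: [0.515, 0.486, -0.512, 0.486]
force: [-0.7, -0.5, -0.2]
finger_gap: 0.99
t 6.45 tcp [0.5472 0.2442 0.2387] yaw_y -0.0542 F [-0.6661 -0.4903 -0.2057] gap 0.99 q6 0.286 down [ 0.0029  0.0029 -1.    ]
```

View pics/wrist4.png

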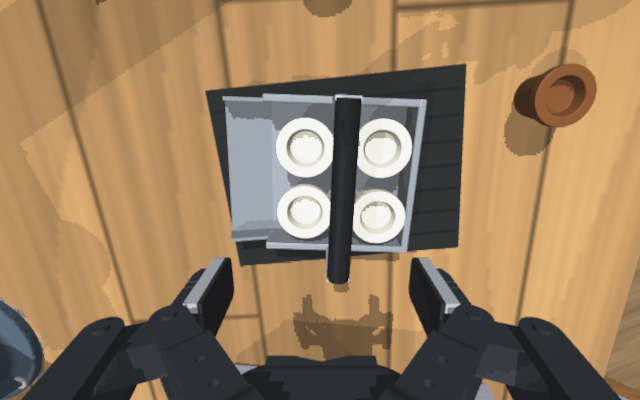

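Run:
```python
from h import *
np.set_printoptions(precision=4,suppress=True)
w=load("wrist4.npz");p=(w["pos"],w["rot"])
a=load("scene0.npz")
for u,v in [(347,100),(346,130),(345,160),(343,200),(341,240),(339,278)]: print((u,v),depth(w,u,v,p),plane(w,u,v,.125,p))
C=lambda p:(p[0]/5+350,p[1]/5+195)
for x,y in zip([(462,215),(192,125)],[(347,98),(339,281)]): print(tri(ray(a,*C(x)),ray(w,*y,p)))
print("mat")
q=[]
for c in [(207,91),(465,65),(458,247),(242,265)]: print(plane(w,*c,.004,p))
print("lip")
for c in [(224,97),(233,239)]: print(plane(w,*c,.021,p),depth(w,c[0]+4,c[1]+(4 if c[1]<150 else -4),p))
print("back wall")
for c in [(426,101),(406,250)]: print(plane(w,*c,.05,p))
print("bungs")
for c in [(304,146),(382,147),(304,210),(377,215)]: print(plane(w,*c,.06,p))
P=cloud(a)
# front wall height / end wall of bin: heights along scene pixel columns
s3=load("scene3.npz")
for c in [(60,420),(62,415),(150,465),(250,520),(335,572),(335,568),(600,235),(620,230)]:
    print(c,depth(s3,190+c[0]/4,100+c[1]/4))
```

```text
(347, 100) [0.5714 0.3231 0.1249] [0.5714 0.3231 0.125 ]
(346, 130) [0.57   0.2998 0.1236] [0.5699 0.2999 0.125 ]
(345, 160) [0.5685 0.2752 0.1241] [0.5684 0.2754 0.125 ]
(343, 200) [0.5656 0.2401 0.1246] [0.5656 0.2402 0.125 ]
(341, 240) [0.5626 0.2017 0.1243] [0.5626 0.202  0.125 ]
(339, 278) [0.5594 0.1616 0.1236] [0.5593 0.1625 0.125 ]
(array([0.5717, 0.3254, 0.1211]), np.float64(0.001640173277520365))
(array([0.561 , 0.1573, 0.1165]), np.float64(0.006629516651919881))
mat
[0.4204 0.3413 0.004 ]
[0.7153 0.3532 0.004 ]
[0.7263 0.1254 0.004 ]
[0.4308 0.1141 0.004 ]
lip
[0.444  0.3333 0.021 ] [0.4472 0.3289 0.0188]
[0.4297 0.1615 0.021 ] [0.4397 0.1724 0.034 ]
back wall
[0.6583 0.3176 0.05  ]
[0.6431 0.149  0.05  ]
bungs
[0.531 0.28  0.06 ]
[0.6118 0.2746 0.06  ]
[0.5261 0.2097 0.06  ]
[0.6067 0.1994 0.06  ]
(60, 420) [ 0.744  -0.3646  0.1503]
(62, 415) [ 0.7412 -0.3638  0.1533]
(150, 465) [ 0.6682 -0.3586  0.0112]
(250, 520) [ 0.7746 -0.1847  0.1526]
(335, 572) [ 0.7919 -0.1075  0.1518]
(335, 568) [ 0.7882 -0.1095  0.1508]
(600, 235) [ 0.4098 -0.0583  0.1546]
(620, 230) [ 0.3963 -0.0459  0.1527]
```

```bash
python3 go.py 0.565 0.2415 0.093 -0.075
```

```text
t 6.5 tcp [0.5466 0.2413 0.2384] yaw_y -0.0571 F [-0.2329 -0.5345 -0.284 ] gap 0.991 q6 0.286 down [ 0.0011  0.0004 -1.    ]
shift now [ 0.1454  0.0182 -0.0012]
turn about x 0.01787132167719907
shift after turn [ 0.1454  0.0184 -0.0015]
```

```bash
python3 -m crank '[[0.085,0,0.0185,-0.0015,0.018],[0.085,0.04,0,0,0],[0.085,0.04,0,0,0],[0.085,0.035,0,0,0],[0.085,0.02,0,0,0]]'; python3 -m crank '[[0.085,0.01,0,0,0],[0.085,0,0,0,0]]'; python3 go.py 0.565 0.2415 0.093 -0.075;  python3 - <<'E'
from h import *
from station import snapshot,manip
s=snapshot("wrist");cv2.imwrite("pics/wrist5.png",s["image"])
E
```

```text
t: 7.0
tcp_pos: [0.5633, 0.2365, 0.1005]
tool_rot: [-0.518, -0.48, 0.522, -0.478]
force: [-0.7, -0.1, -0.6]
finger_gap: 0.998
t: 7.2
tcp_pos: [0.5644, 0.2374, 0.0922]
tool_rot: [-0.519, -0.48, 0.521, -0.479]
force: [-0.1, -0.7, -0.4]
finger_gap: 0.996
t 7.2 tcp [0.5644 0.2374 0.0922] yaw_y -0.0816 F [-0.0784 -0.7355 -0.3837] gap 0.996 q6 0.298 down [-0.0028 -0.0009 -1.    ]
shift now [-0.0008  0.0002 -0.0041]
turn about x -0.006578552508686553
shift after turn [-0.0008  0.0002 -0.0041]
```

View pics/wrist5.png

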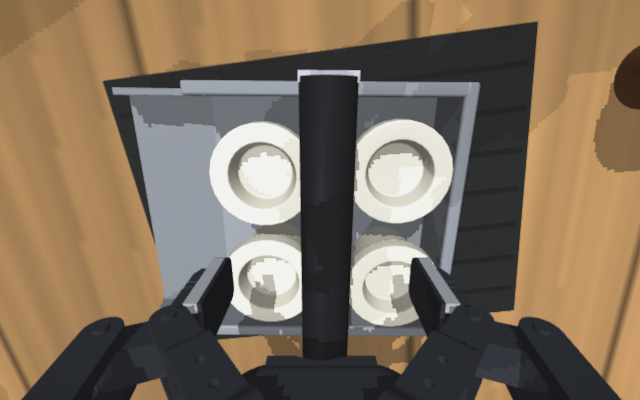

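```bash
python3 -m crank '[[0.04,0,0,-0.004,0],[0.01,0,0,0,0],[0.0,0,0,0,0],[0,0,0,0,0],[0,0,0,0,0]]' 25;python3 go.py;  python3 -m crank '[[0,-0.01,0,0,0],[0,-0.02,0,0,0],[0,-0.02,0,0,0],[0,0,0,0,0]]'; python3 go.py
python3 - <<'E'
from h import *
from station import snapshot,manip
m=manip.sense();s=snapshot("wrist");np.savez("wrist6.npz",pos=m["tcp_pos"],rot=m["tool_rot"],**s);cv2.imwrite("pics/wrist6.png",s["image"])
s=snapshot("scene");np.savez("scene6.npz",**s)
crop(s,330,150,480,310,4,"pics/c6.png")
E
```

```text
t: 7.75
tcp_pos: [0.5664, 0.2429, 0.0941]
tool_rot: [0.52, 0.479, -0.519, 0.48]
force: [0.8, -0.0, 2.8]
finger_gap: 0.245
t 7.75 tcp [0.5664 0.2429 0.0941] yaw_y -0.0801 F [ 0.8469 -0.032   2.8154] gap 0.245 q6 0.304 down [ 0.0024  0.0005 -1.    ]
t: 8.15
tcp_pos: [0.5666, 0.243, 0.1453]
tool_rot: [0.521, 0.479, -0.518, 0.48]
force: [1.7, 1.2, -6.6]
finger_gap: 0.246
t 8.15 tcp [0.5666 0.243  0.1453] yaw_y -0.0798 F [ 1.6591  1.2138 -6.5529] gap 0.246 q6 0.304 down [ 0.0038  0.0008 -1.    ]
```

View pics/wrist6.png

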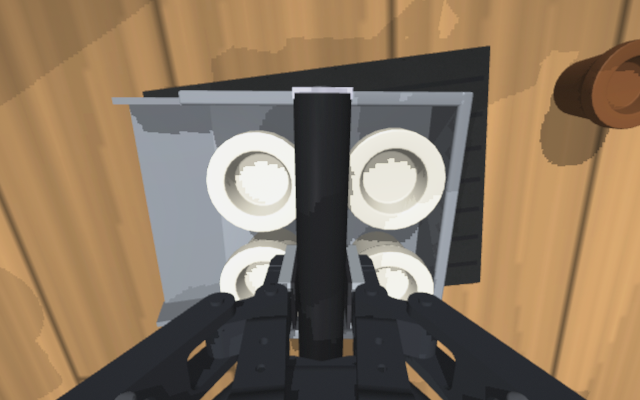

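View pics/c6.png

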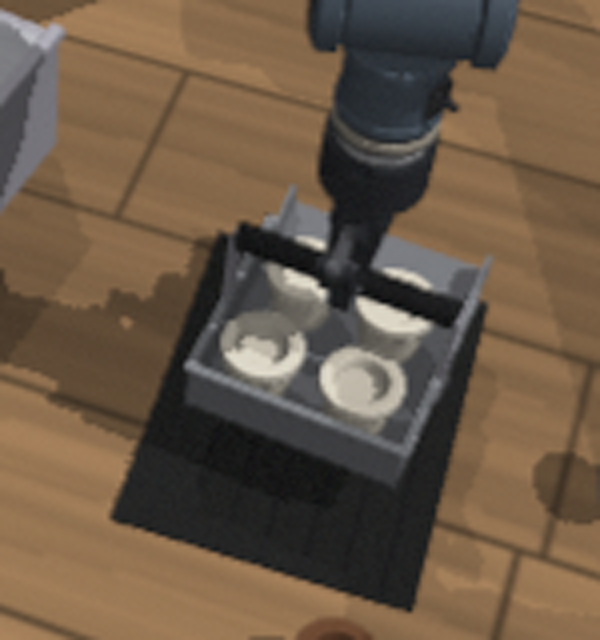

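```bash
python3 -m crank '[[0,-0.03,0,0,0],[0,-0.04,0,0,0],[0,-0.04,0,0,0],[0,-0.02,0,0,0],[0,0,0,0,0.08]]';python3 go.py 0.699 -0.2254 0.285 -0.16
```

```text
t: 8.75
tcp_pos: [0.5667, 0.243, 0.2757]
tool_rot: [0.54, 0.457, -0.537, 0.459]
force: [-0.3, -1.0, -6.0]
finger_gap: 0.25
t 8.75 tcp [0.5667 0.243  0.2757] yaw_y -0.1618 F [-0.3406 -1.0309 -6.0296] gap 0.25 q6 0.386 down [ 0.0048  0.001  -1.    ]
shift now [-0.0091  0.2061  0.4409]
turn about x -0.0018483432990215043
shift after turn [-0.0093  0.2052  0.4413]
```

```bash
python3 -m crank '[[0,-0.002,0.006,0.014,0],[0,-0.002,0.01,0.022,0],[0,-0.002,0.0145,0.031,0],[0,-0.002,0.0145,0.031,0],[0,0,0.0145,0.031,0]]'; python3 -m crank '[[0,0,0.0145,0.031,0],[0,0,0.0145,0.031,0],[0,0,0.0145,0.031,0],[0,0,0.0145,0.031,0],[0,0,0.0145,0.031,0]]'; python3 -m crank '[[0,0,0.0145,0.031,0],[0,0,0.0145,0.031,0],[0,0,0.0145,0.031,0],[0,0,0.014,0.029,0],[0,0,0.009,0.019,0]]'; python3 -m crank '[[0,0,0.0065,0.0155,0],[0,0,0,0,0],[0,0,0,0,0]]';python3 go.py 0.699 -0.2254 0.285 -0.16
python3 - <<'E'
from h import *
from station import snapshot,manip
m=manip.sense();s=snapshot("wrist");np.savez("wrist7.npz",pos=m["tcp_pos"],rot=m["tool_rot"],**s);cv2.imwrite("pics/wrist7.png",s["image"])
s=snapshot("scene");np.savez("scene7.npz",**s)
crop(s,170,90,350,290,3.5,"pics/c7.png")
E
```

```text
t: 9.25
tcp_pos: [0.6026, 0.1035, 0.2791]
tool_rot: [-0.536, -0.46, 0.539, -0.458]
force: [1.5, 0.4, -5.4]
finger_gap: 0.248
t: 9.75
tcp_pos: [0.649, -0.0611, 0.2784]
tool_rot: [-0.537, -0.46, 0.54, -0.457]
force: [1.6, 0.7, -5.9]
finger_gap: 0.247
t: 10.25
tcp_pos: [0.6922, -0.2126, 0.2777]
tool_rot: [-0.537, -0.46, 0.54, -0.457]
force: [0.2, -0.6, -6.6]
finger_gap: 0.251
t: 10.55
tcp_pos: [0.6966, -0.224, 0.2797]
tool_rot: [-0.538, -0.46, 0.538, -0.457]
force: [-0.8, 1.0, -5.0]
finger_gap: 0.244
t 10.55 tcp [ 0.6966 -0.224   0.2797] yaw_y -0.16 F [-0.8212  1.0093 -4.9853] gap 0.244 q6 -0.304 down [-0.0032  0.0033 -1.    ]
shift now [-0.0053  0.0025  0.0009]
turn about x -1.6188280966833446e-05
shift after turn [-0.0053  0.0026  0.001 ]
```

View pics/wrist7.png

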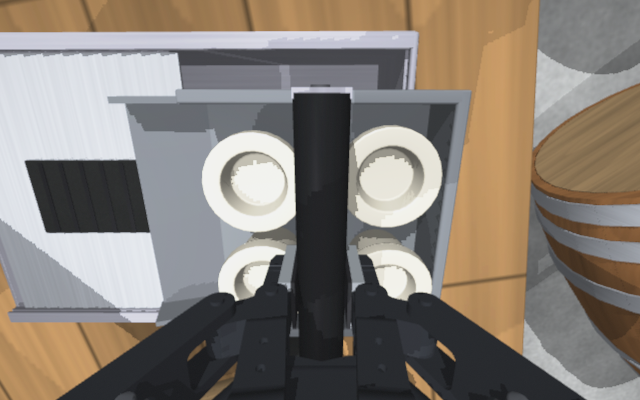

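View pics/c7.png

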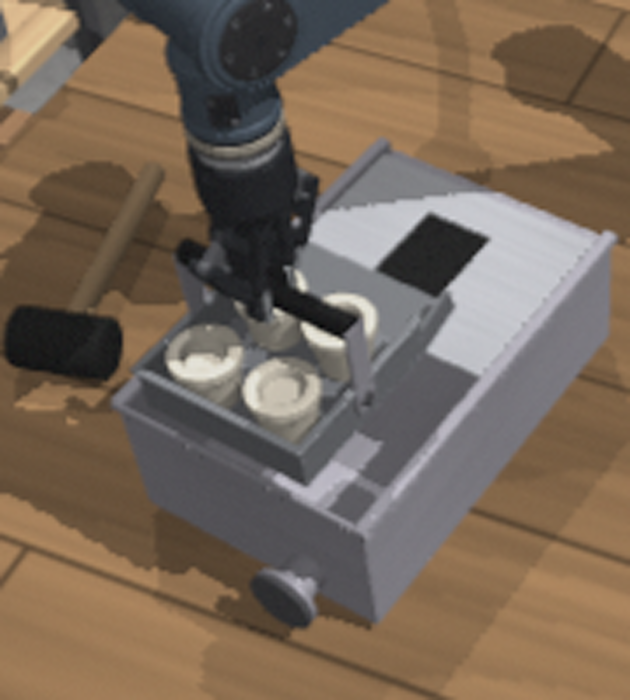

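Run:
```python
from h import *
np.set_printoptions(precision=4,suppress=True)
w=load("wrist7.npz");p=(w["pos"],w["rot"])
for c in [(10,32),(417,32),(15,318),(130,320),(404,60),(413,60),(404,85),(413,85)]: print(c,plane(w,*c,.155,p),depth(w,*c,p))
print("tray lip level z", [depth(w,*c,p) for c in [(140,110),(155,310),(220,120),(420,112)]])
print("handle",[depth(w,*c,p) for c in [(322,110),(322,150)]])
s=load("scene7.npz");P=cloud(s)
# bin end wall outer face points: x local .2
M=R.from_euler("z",-.16).as_matrix()
L=(P-np.array([.573,-.205,0]))@M
m=(np.abs(L[...,0]-.2)<.02)&(np.abs(L[...,1])<.11)&(L[...,2]>.06)&(L[...,2]<.2)
print("endwall top z pct",np.percentile(L[m][:,2],[50,90,95,99]),np.median(L[m][:,0]))
for n,ax in(("y+",1),):
    m=(np.abs(L[...,1]-.13)<.02)&(np.abs(L[...,0])<.15)&(L[...,2]>.06)&(L[...,2]<.12);print("side",np.median(L[m][:,1]))
```

```text
(10, 32) [ 0.4772 -0.0569  0.155 ] [ 0.4769 -0.0568  0.1547]
(417, 32) [ 0.7891 -0.1073  0.155 ] [ 0.79   -0.1069  0.1521]
(15, 318) [ 0.358  -0.3081  0.155 ] [ 0.3578 -0.3082  0.1548]
(130, 320) [ 0.4762 -0.3292  0.155 ] [ 0.4756 -0.3296  0.1544]
(404, 60) [ 0.7777 -0.1256  0.155 ] [ 0.7805 -0.1248  0.1443]
(413, 60) [ 0.7847 -0.1267  0.155 ] [ 0.785  -0.1266  0.1542]
(404, 85) [ 0.7762 -0.1442  0.155 ] [ 0.7795 -0.1441  0.1421]
(413, 85) [ 0.7835 -0.1453  0.155 ] [ 0.7836 -0.1453  0.1546]
tray lip level z [array([ 0.5861, -0.1319,  0.2052]), array([ 0.5016, -0.3251,  0.1492]), array([ 0.6346, -0.147 ,  0.195 ]), array([ 0.7766, -0.1643,  0.1929])]
handle [array([ 0.7083, -0.1485,  0.3117]), array([ 0.7061, -0.1621,  0.3114])]
endwall top z pct [0.1122 0.157  0.1936 0.1982] 0.19769146080722014
side 0.1236783130534033
```

```bash
python3 -m crank '[[0,0,0.025,0,0],[0,0.015,0,0,0],[0,0.01,0,0,0],[0,0,0,0,0]]' 20;python3 go.py
```

```text
t: 11.05
tcp_pos: [0.7202, -0.2267, 0.2531]
tool_rot: [-0.537, -0.461, 0.539, -0.456]
force: [-0.6, 0.7, -6.7]
finger_gap: 0.246
t 11.05 tcp [ 0.7202 -0.2267  0.2531] yaw_y -0.1586 F [-0.6154  0.7434 -6.7347] gap 0.246 q6 -0.294 down [-0.007   0.0033 -1.    ]
```

```bash
python3 -m crank '[[0,0.007,0,0,0],[0,0.005,-0.007,0,0],[0,0.005,-0.007,0,0],[0,0,0,0,0]]';python3 go.py; python3 -m crank '[[0,0.005,-0.006,0,0],[0,0.005,-0.006,0,0],[0,0,0,0,0]]';python3 go.py
python3 - <<'E'
from h import *
from station import snapshot,manip
m=manip.sense();s=snapshot("wrist");np.savez("wrist8.npz",pos=m["tcp_pos"],rot=m["tool_rot"],**s);cv2.imwrite("pics/wrist8.png",s["image"])
s=snapshot("scene");np.savez("scene8.npz",**s)
crop(s,170,90,350,290,3.5,"pics/c8.png")
E
```

```text
t: 11.45
tcp_pos: [0.7079, -0.2264, 0.2407]
tool_rot: [0.539, 0.458, -0.538, 0.459]
force: [-0.5, 1.0, -1.8]
finger_gap: 0.247
t 11.45 tcp [ 0.7079 -0.2264  0.2407] yaw_y -0.1601 F [-0.5125  1.0256 -1.7785] gap 0.247 q6 -0.299 down [ 0.0012 -0.0003 -1.    ]
t: 11.75
tcp_pos: [0.6947, -0.2243, 0.2304]
tool_rot: [-0.538, -0.459, 0.539, -0.458]
force: [-4.5, 2.6, 5.6]
finger_gap: 0.248
t 11.75 tcp [ 0.6947 -0.2243  0.2304] yaw_y -0.1601 F [-4.5134  2.6412  5.5901] gap 0.248 q6 -0.304 down [-0.0028  0.0005 -1.    ]
```

View pics/c8.png

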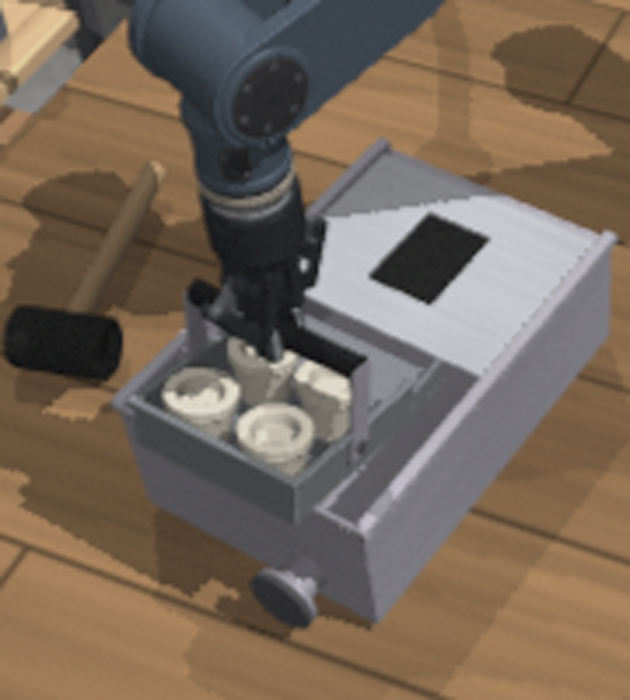

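View pics/wrist8.png

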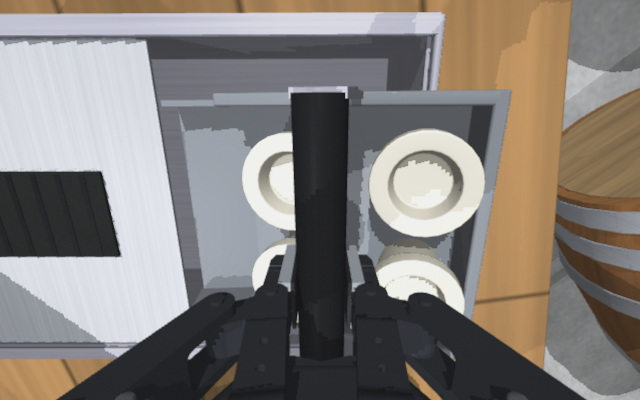

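```bash
python3 -m crank '[[0,0.006,-0.006,0,0],[0,0.006,-0.006,0,0],[0,0.006,-0.005,0,0],[0,0.006,-0.005,0,0]]';python3 go.py
python3 - <<'E'
from h import *
from station import snapshot,manip
m=manip.sense();s=snapshot("wrist");np.savez("wrist9.npz",pos=m["tcp_pos"],rot=m["tool_rot"],**s);cv2.imwrite("pics/wrist9.png",s["image"])
s=snapshot("scene");np.savez("scene9.npz",**s)
crop(s,170,90,350,290,3.5,"pics/c9.png")
E
```

```text
t: 12.25
tcp_pos: [0.6731, -0.2209, 0.2065]
tool_rot: [-0.538, -0.459, 0.539, -0.458]
force: [-4.9, 2.5, 2.1]
finger_gap: 0.251
t 12.25 tcp [ 0.6731 -0.2209  0.2065] yaw_y -0.16 F [-4.946   2.5053  2.0534] gap 0.251 q6 -0.314 down [-0.0026  0.0003 -1.    ]
```

View pics/c9.png

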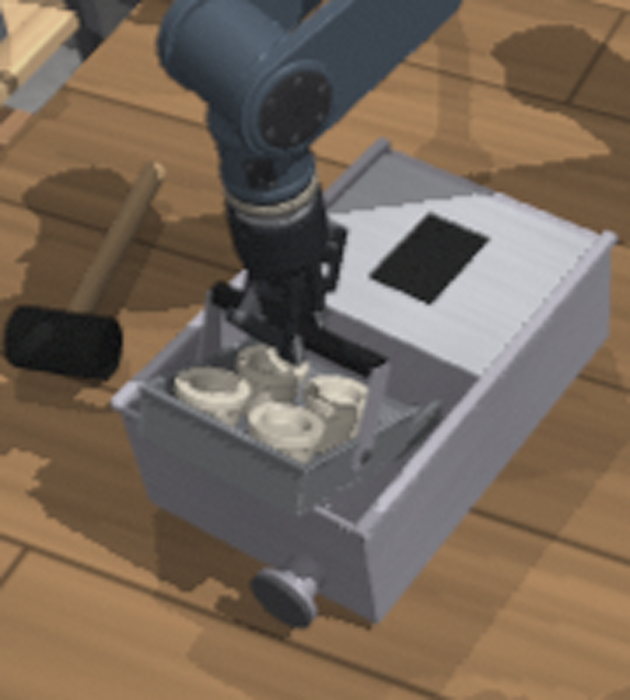

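View pics/wrist9.png

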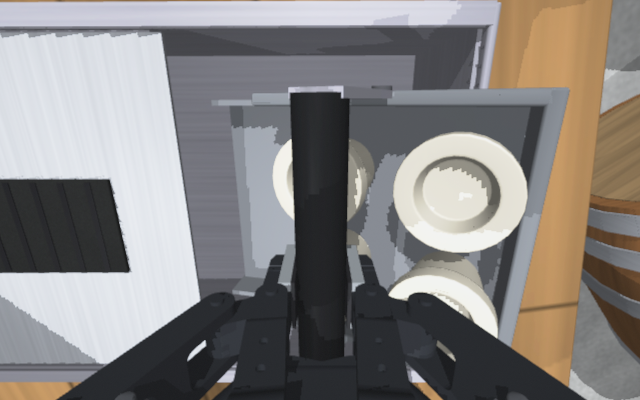

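```bash
python3 -m crank '[[0,0.007,-0.004,0,0],[0,0.007,-0.004,0,0],[0,0.007,-0.003,0,0],[0,0.007,-0.003,0,0],[0,0,0,0,0]]';python3 go.py
python3 - <<'E'
from h import *
from station import snapshot,manip
m=manip.sense();s=snapshot("wrist");np.savez("wrist10.npz",pos=m["tcp_pos"],rot=m["tool_rot"],**s);cv2.imwrite("pics/wrist10.png",s["image"])
s=snapshot("scene");np.savez("scene10.npz",**s)
crop(s,170,90,350,290,3.5,"pics/c10.png")
E
```

```text
t: 12.85
tcp_pos: [0.6566, -0.2181, 0.176]
tool_rot: [-0.536, -0.461, 0.54, -0.455]
force: [-9.6, 2.0, -8.1]
finger_gap: 0.251
t 12.85 tcp [ 0.6566 -0.2181  0.176 ] yaw_y -0.1599 F [-9.6283  1.9897 -8.0504] gap 0.251 q6 -0.32 down [-0.0101  0.0025 -0.9999]
```

View pics/c10.png

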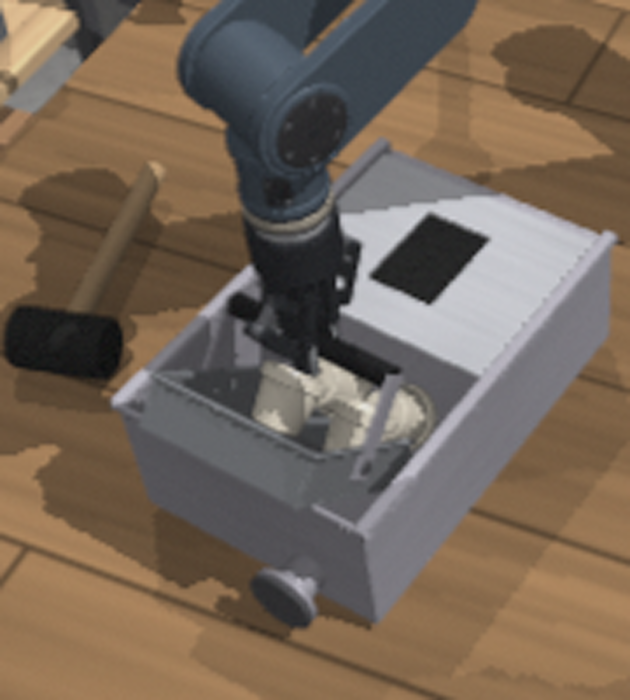

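View pics/wrist10.png

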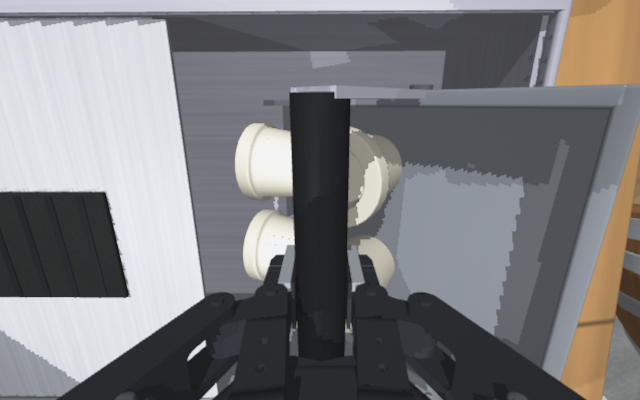

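```bash
python3 -m crank '[[0,0.004,0,0,0],[0,0.004,0,0,0],[0,0,0,0,0],[0,0,0,0,0]]';python3 go.py
python3 - <<'E'
from h import *
from station import snapshot,manip
m=manip.sense();s=snapshot("wrist");np.savez("wrist11.npz",pos=m["tcp_pos"],rot=m["tool_rot"],**s);cv2.imwrite("pics/wrist11.png",s["image"])
s=snapshot("scene");np.savez("scene11.npz",**s)
crop(s,170,90,350,290,3.5,"pics/c11.png")
E
```

```text
t: 13.35
tcp_pos: [0.6536, -0.2175, 0.168]
tool_rot: [-0.535, -0.464, 0.542, -0.453]
force: [-13.8, 2.8, 3.8]
finger_gap: 0.244
t 13.35 tcp [ 0.6536 -0.2175  0.168 ] yaw_y -0.1596 F [-13.7896   2.8211   3.7591] gap 0.244 q6 -0.32 down [-0.0175  0.0044 -0.9998]
```

View pics/c11.png

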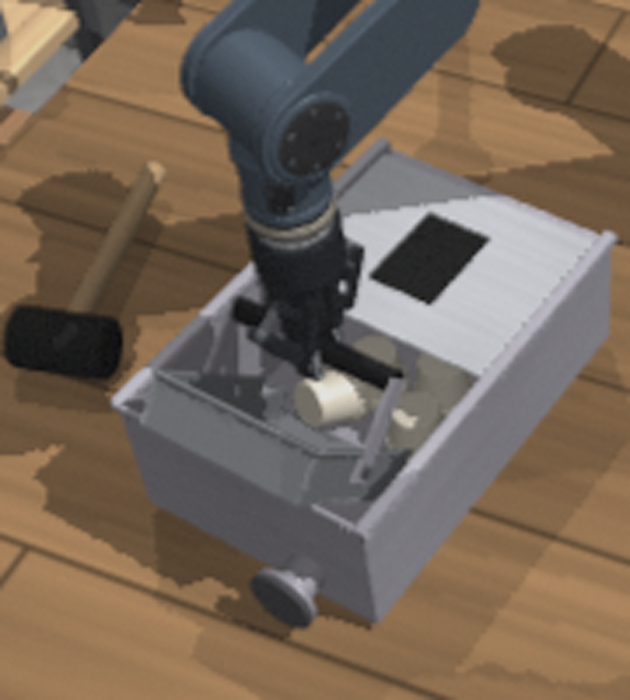

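View pics/wrist11.png

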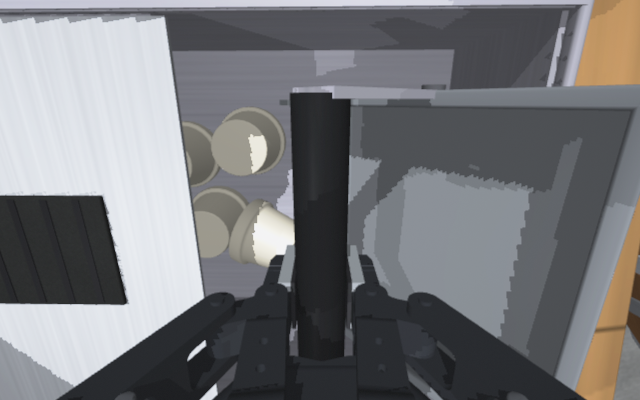

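```bash
python3 -m crank '[[0,-0.006,0,0,0],[0,-0.006,0,0,0],[0,-0.006,0,0,0],[0,0,0,0,0],[0,0,0,0,0]]';python3 go.py
python3 - <<'E'
from h import *
from station import snapshot,manip
m=manip.sense();s=snapshot("wrist");np.savez("wrist12.npz",pos=m["tcp_pos"],rot=m["tool_rot"],**s);cv2.imwrite("pics/wrist12.png",s["image"])
s=snapshot("scene");np.savez("scene12.npz",**s)
crop(s,170,90,350,290,3.5,"pics/c12.png")
E
```

```text
t: 13.95
tcp_pos: [0.6617, -0.2192, 0.1876]
tool_rot: [0.539, 0.458, -0.538, 0.459]
force: [0.6, 0.4, -3.9]
finger_gap: 0.247
t 13.95 tcp [ 0.6617 -0.2192  0.1876] yaw_y -0.1599 F [ 0.5765  0.3752 -3.9477] gap 0.247 q6 -0.32 down [ 0.0013 -0.0007 -1.    ]
```

View pics/c12.png

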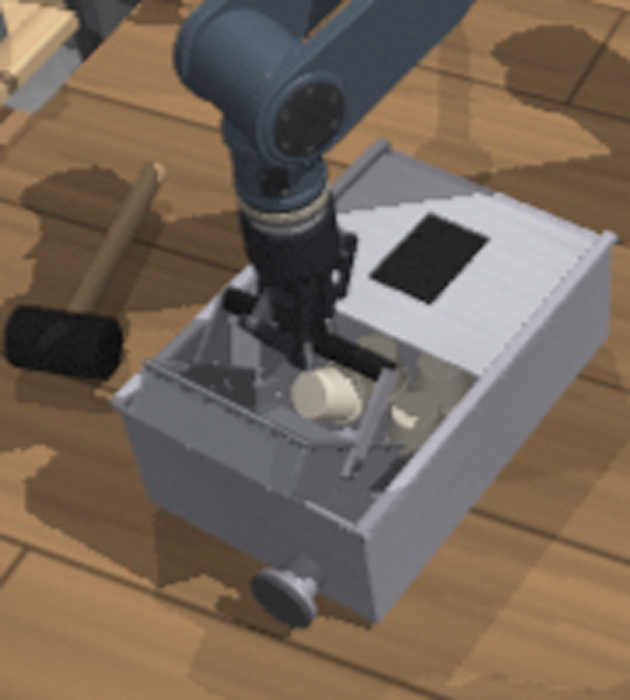

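View pics/wrist12.png

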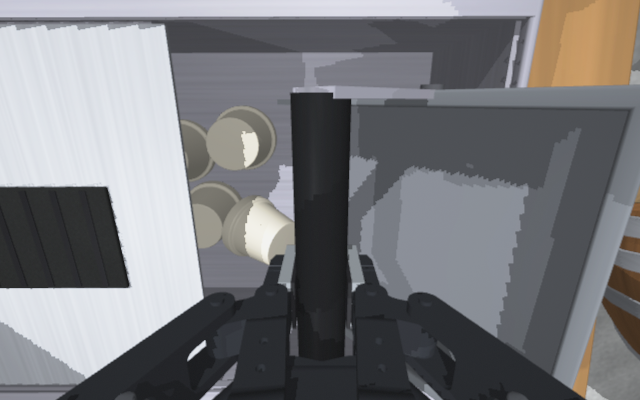

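```bash
python3 -m crank '[[0,-0.012,0,0,0],[0,-0.015,0,0,0],[0,-0.015,0,0,0],[0,0,0,0,0],[0,0,0,0,0]]';python3 go.py
python3 - <<'E'
from h import *
from station import snapshot,manip
m=manip.sense();s=snapshot("wrist");np.savez("wrist13.npz",pos=m["tcp_pos"],rot=m["tool_rot"],**s);cv2.imwrite("pics/wrist13.png",s["image"])
s=snapshot("scene");np.savez("scene13.npz",**s)
crop(s,170,90,350,290,3.5,"pics/c13.png")
E
```

```text
t: 14.55
tcp_pos: [0.6615, -0.2191, 0.2307]
tool_rot: [0.539, 0.458, -0.538, 0.459]
force: [0.0, -0.4, -3.6]
finger_gap: 0.246
t 14.55 tcp [ 0.6615 -0.2191  0.2307] yaw_y -0.1599 F [ 0.0052 -0.4398 -3.6377] gap 0.246 q6 -0.32 down [ 0.0019 -0.001  -1.    ]
```

View pics/c13.png

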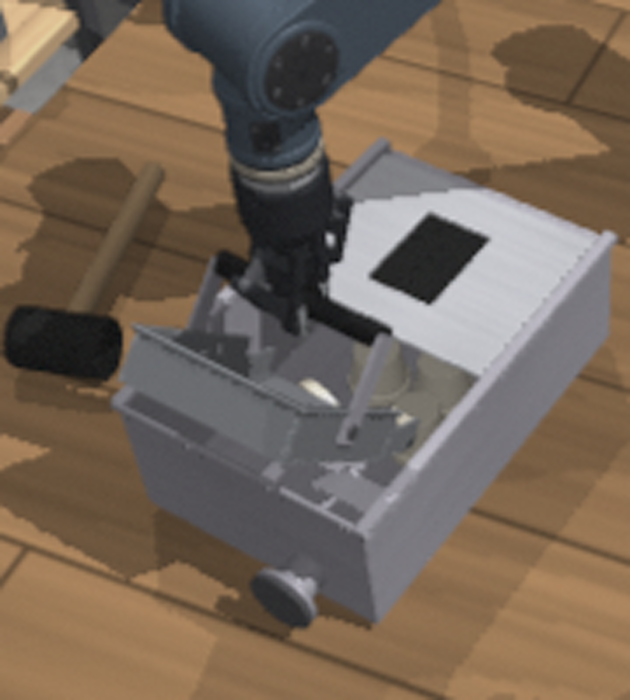

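View pics/wrist13.png

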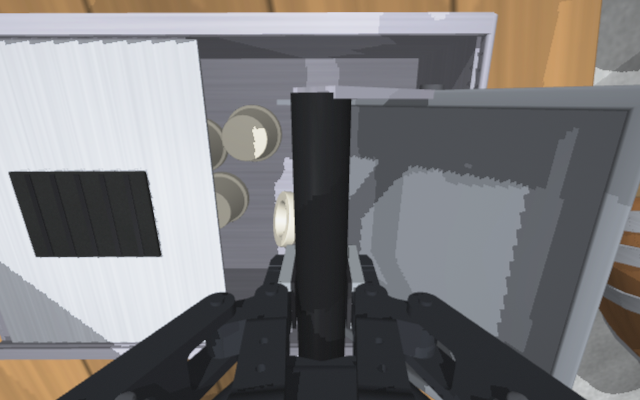

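Run:
```python
from h import *
np.set_printoptions(precision=4,suppress=True)
w=load("wrist13.npz");p=(w["pos"],w["rot"])
for c in [(278,218),(284,218),(290,205),(290,235),(250,135),(228,195),(215,145),(284,170),(280,200)]: print(c,depth(w,*c,p),w["image"][c[1],c[0]])
s=load("scene13.npz")
for c in [(318,390),(330,398),(400,420)]: print(c,depth(s,170+c[0]/3.5,90+c[1]/3.5))
crop(w,200,90,360,280,4,"pics/c14.png")
```

```text
(278, 218) [ 0.6033 -0.2618  0.0381] [240 243 243]
(284, 218) [ 0.6097 -0.2639  0.0353] [237 242 243]
(290, 205) [ 0.6256 -0.2371  0.0726] [224 234 236]
(290, 235) [ 0.6208 -0.2664  0.0816] [216 227 229]
(250, 135) [ 0.5998 -0.1617  0.0669] [143 154 158]
(228, 195) [ 0.56   -0.2202  0.0579] [104 111 113]
(215, 145) [ 0.5553 -0.1676  0.044 ] [ 95 102 104]
(284, 170) [ 0.6179 -0.2114  0.0159] [178 165 165]
(280, 200) [ 0.6112 -0.2387  0.0442] [168 181 185]
(318, 390) [ 0.6158 -0.2516  0.0778]
(330, 398) [ 0.6144 -0.2408  0.0697]
(400, 420) [ 0.6152 -0.168   0.0718]
```

View pics/c14.png

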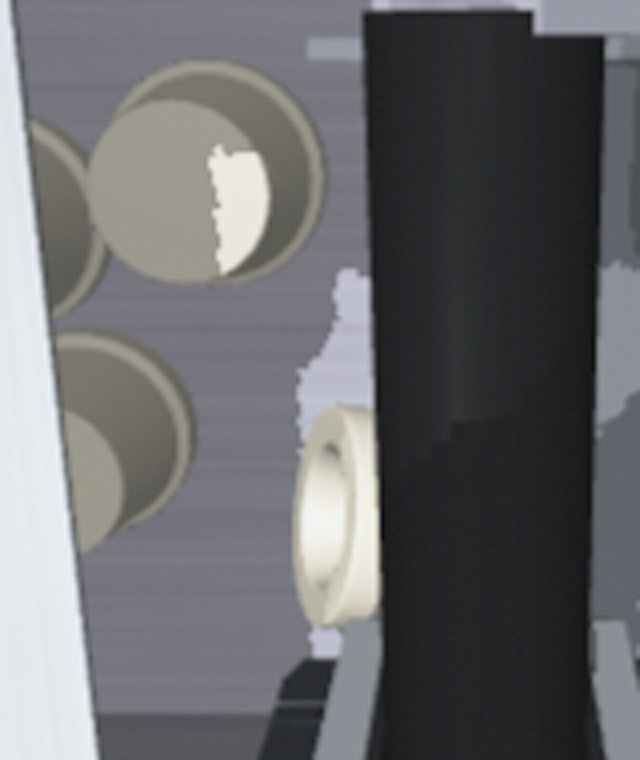

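```bash
python3 -m crank '[[0,-0.025,0,0,0],[0,-0.035,0,0,0],[0,-0.035,0,0,0],[0,-0.02,0,0,0]]';python3 go.py 0.455 0.23 0.34 0.04
```

```text
t: 15.05
tcp_pos: [0.6618, -0.2193, 0.3469]
tool_rot: [0.539, 0.457, -0.538, 0.46]
force: [0.5, 0.8, -2.8]
finger_gap: 0.245
t 15.05 tcp [ 0.6618 -0.2193  0.3469] yaw_y -0.16 F [ 0.5058  0.7538 -2.8289] gap 0.245 q6 -0.32 down [ 0.003  -0.0016 -1.    ]
shift now [ 0.0056 -0.2758 -0.4106]
turn about x -0.20000273269089774
shift after turn [ 0.0069 -0.1887 -0.4572]
```

```bash
python3 -m crank '[[0,0,-0.008,-0.012,0],[0,0,-0.014,-0.02,0],[0,0,-0.0195,-0.029,0],[0,0,-0.0195,-0.029,0],[0,0,-0.0195,-0.029,0]]'; python3 -m crank '[[0,0,-0.0195,-0.029,0],[0,0,-0.0195,-0.029,0],[0,0,-0.0195,-0.029,0],[0,0,-0.0195,-0.029,0],[0,0,-0.0195,-0.029,0]]'; python3 -m crank '[[0,0,-0.0195,-0.029,0],[0,0,-0.0195,-0.029,0],[0,0,-0.0195,-0.029,0],[0,0,-0.0195,-0.029,0],[0,0,-0.012,-0.018,0]]';python3 -m crank '[[0,0,-0.007,-0.011,0],[0,0,0,0,-0.1],[0,0,0,0,-0.1],[0,0,0,0,0]]'; python3 go.py 0.455 0.232 0.2 0.04
python3 - <<'E'
from h import *
from station import snapshot,manip
m=manip.sense();s=snapshot("wrist");np.savez("wrist15.npz",pos=m["tcp_pos"],rot=m["tool_rot"],**s);cv2.imwrite("pics/wrist15.png",s["image"])
s=snapshot("scene");np.savez("scene15.npz",**s);cv2.imwrite("pics/scene15.png",s["image"])
E
```

```text
t: 15.55
tcp_pos: [0.5979, -0.0861, 0.3414]
tool_rot: [-0.537, -0.46, 0.539, -0.456]
force: [0.9, 0.4, -3.0]
finger_gap: 0.248
t: 16.05
tcp_pos: [0.5243, 0.0722, 0.3419]
tool_rot: [-0.537, -0.46, 0.539, -0.457]
force: [0.4, 0.8, -3.6]
finger_gap: 0.246
t: 16.55
tcp_pos: [0.4558, 0.2189, 0.342]
tool_rot: [-0.536, -0.461, 0.539, -0.457]
force: [0.2, -1.0, -3.6]
finger_gap: 0.246
t: 16.95
tcp_pos: [0.4537, 0.2285, 0.343]
tool_rot: [0.489, 0.51, -0.491, 0.509]
force: [-0.4, -0.6, -4.2]
finger_gap: 0.25
t 16.95 tcp [0.4537 0.2285 0.343 ] yaw_y 0.0399 F [-0.3838 -0.5516 -4.1689] gap 0.25 q6 0.206 down [-0.0027 -0.0007 -1.    ]
shift now [ 0.143   0.0019 -0.0035]
turn about x -9.122984613840757e-05
shift after turn [ 0.143   0.0015 -0.0034]
```

View pics/scene15.png

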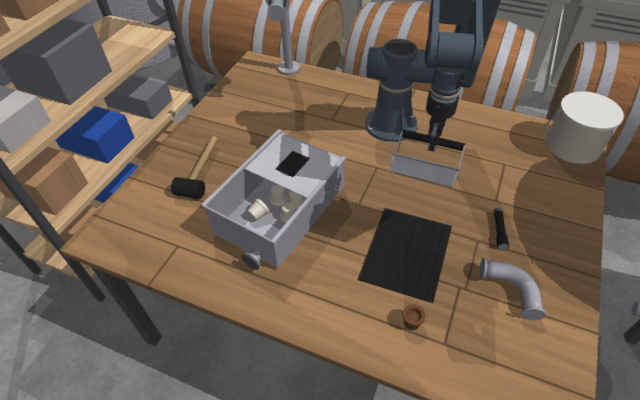

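View pics/wrist15.png

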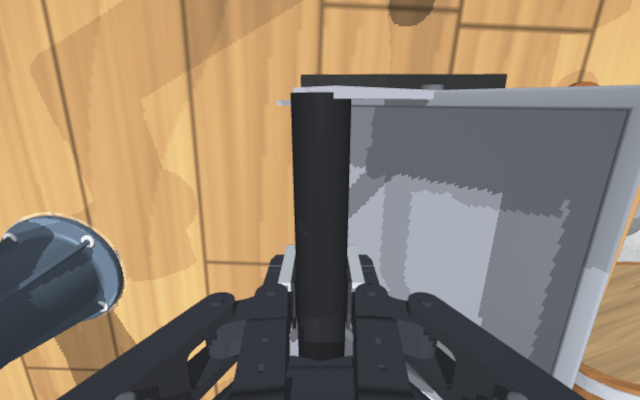

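```bash
python3 -m crank '[[0,0.025,0,-0.003,0],[0,0.04,0,0,0],[0,0.04,0,0,0],[0,0.04,0,0,0],[0,0.025,0,0,0]]'; python3 -m crank '[[0,0.015,0,0,0],[0,0.005,0,0,0],[0,0,0,0,0]]'; python3 go.py
```

```text
t: 17.55
tcp_pos: [0.453, 0.2308, 0.1714]
tool_rot: [0.489, 0.51, -0.492, 0.508]
force: [0.0, 0.3, -3.4]
finger_gap: 0.249
t: 17.85
tcp_pos: [0.4546, 0.2314, 0.1537]
tool_rot: [0.49, 0.51, -0.491, 0.509]
force: [0.3, 0.4, -2.4]
finger_gap: 0.249
t 17.85 tcp [0.4546 0.2314 0.1537] yaw_y 0.0387 F [ 0.2932  0.3655 -2.3921] gap 0.249 q6 0.213 down [-0.0013 -0.0004 -1.    ]
```

```bash
python3 -m crank '[[0,0.004,0,0,0],[0,0.002,0,0,0]]'; python3 -m crank '[[0,0.003,0,0,0],[0,0.0,0,0,0]]';python3 -m crank '[[0,0.002,0,0,0],[0,0.0,0,0,0]]'; python3 go.py
```

```text
t: 18.05
tcp_pos: [0.4555, 0.2318, 0.1491]
tool_rot: [0.491, 0.509, -0.489, 0.51]
force: [-0.5, 1.2, -3.2]
finger_gap: 0.249
t: 18.25
tcp_pos: [0.4547, 0.2317, 0.1454]
tool_rot: [0.49, 0.51, -0.49, 0.51]
force: [-0.7, 0.2, -3.9]
finger_gap: 0.248
t: 18.45
tcp_pos: [0.4546, 0.2316, 0.1433]
tool_rot: [0.49, 0.51, -0.49, 0.51]
force: [-0.2, -0.0, -3.5]
finger_gap: 0.252
t 18.45 tcp [0.4546 0.2316 0.1433] yaw_y 0.04 F [-0.2138 -0.0485 -3.504 ] gap 0.252 q6 0.212 down [-0.0001 -0.0001 -1.    ]
```

```bash
python3 -m crank '[[0,0.003,0,0,0],[0,0.0,0,0,0]]';python3 -m crank '[[0,0.003,0,0,0],[0,0.0,0,0,0]]';  python3 - <<'E'
from h import *
from station import snapshot,manip
s=snapshot("scene");crop(s,330,80,490,240,4,"pics/c16.png")
s=snapshot("side");np.savez("side16.npz",**s);crop(s,180,180,380,340,4,"pics/c16b.png")
E
```

```text
t: 18.65
tcp_pos: [0.4545, 0.2316, 0.14]
tool_rot: [0.49, 0.51, -0.49, 0.51]
force: [0.0, 0.2, -2.5]
finger_gap: 0.245
t: 18.85
tcp_pos: [0.457, 0.2318, 0.1388]
tool_rot: [0.491, 0.509, -0.488, 0.511]
force: [0.7, -2.0, 6.2]
finger_gap: 0.247
```

View pics/c16b.png

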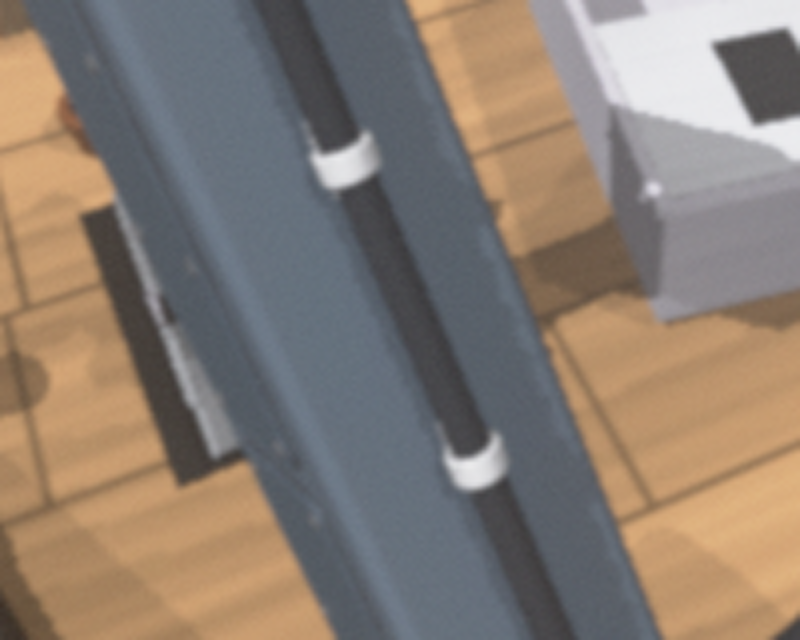

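View pics/c16.png

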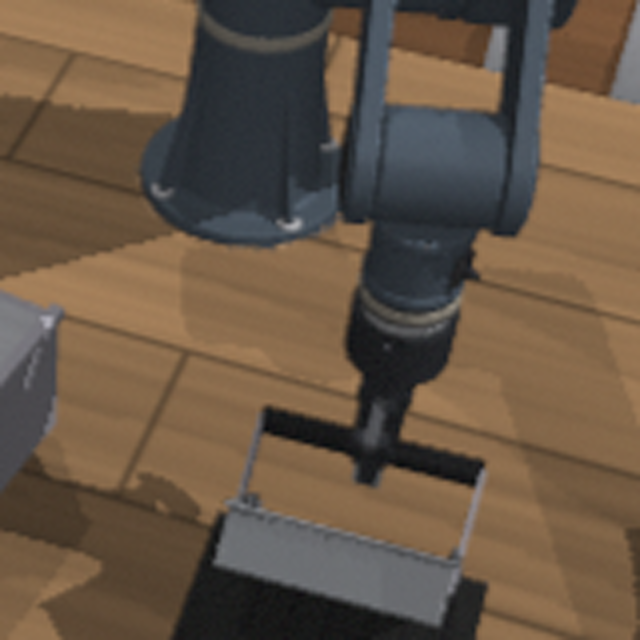

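```bash
python3 -m crank '[[0,0.001,0.01,0,0],[0,0.002,0.01,0,0],[0,0.003,0.01,0,0],[0,0.003,0.01,0,0],[0,0,0,0,0]]';python3 go.py
python3 - <<'E'
from h import *
from station import snapshot,manip
s=snapshot("scene");crop(s,330,80,490,240,4,"pics/c17.png")
m=manip.sense();s=snapshot("wrist");cv2.imwrite("pics/wrist17.png",s["image"])
E
```

```text
t: 19.45
tcp_pos: [0.497, 0.2333, 0.1278]
tool_rot: [0.491, 0.509, -0.489, 0.51]
force: [1.4, 0.4, 1.9]
finger_gap: 0.241
t 19.45 tcp [0.497  0.2333 0.1278] yaw_y 0.0394 F [1.3911 0.3504 1.9289] gap 0.241 q6 0.196 down [ 0.0023  0.0004 -1.    ]
```

View pics/c17.png

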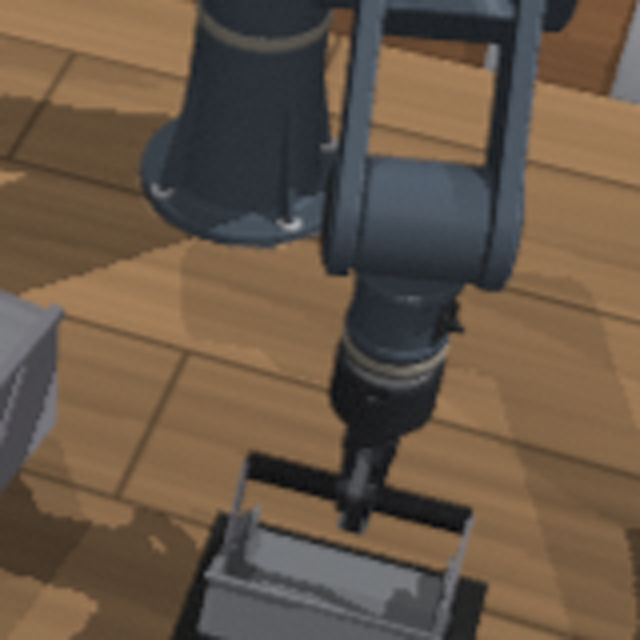

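View pics/wrist17.png

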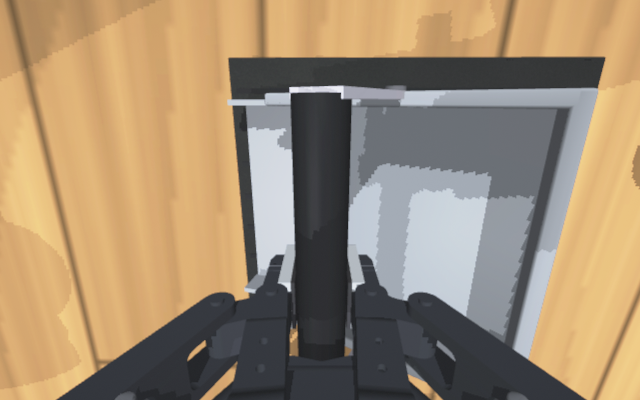

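```bash
python3 -m crank '[[0,0.004,0.01,0,0],[0,0.005,0.01,0,0],[0,0.005,0.01,0,0],[0,0.006,0.01,0,0],[0,0.006,0.01,0,0]]';python3 go.py
python3 - <<'E'
from h import *
from station import snapshot,manip
s=snapshot("scene");crop(s,330,120,490,280,4,"pics/c18.png")
E
```

```text
t: 20.05
tcp_pos: [0.5457, 0.2353, 0.1017]
tool_rot: [0.49, 0.51, -0.49, 0.51]
force: [-0.0, -0.4, 3.5]
finger_gap: 0.245
t 20.05 tcp [0.5457 0.2353 0.1017] yaw_y 0.0399 F [-0.0293 -0.3645  3.5033] gap 0.245 q6 0.179 down [ 0.0001  0.0001 -1.    ]
```

View pics/c18.png

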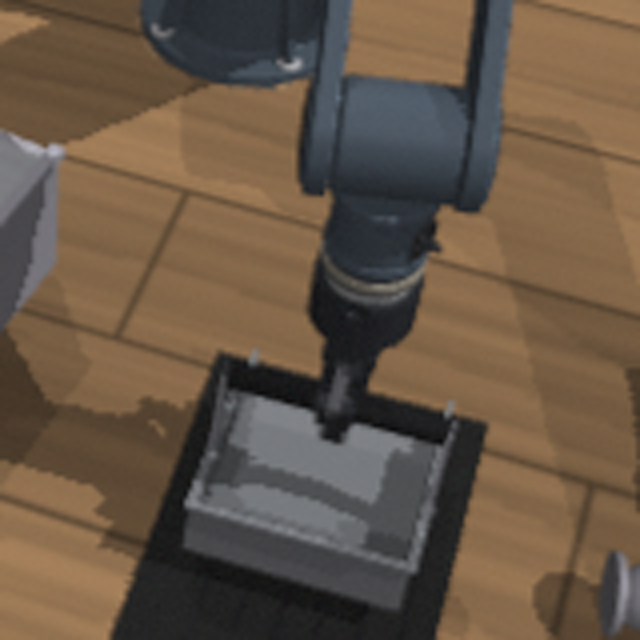

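```bash
python3 -m crank '[[0,0.003,0.006,0,0],[0,0.003,0.006,0,0],[0,0.003,0.006,0,0],[0,0,0,0,0]]';python3 go.py;  python3 -m crank '[[0,0.002,0.003,0,0],[0,0,0,0,0]]';python3 go.py
python3 - <<'E'
from h import *
from station import snapshot,manip
m=manip.sense();s=snapshot("wrist");np.savez("wrist19.npz",pos=m["tcp_pos"],rot=m["tool_rot"],**s);cv2.imwrite("pics/wrist19.png",s["image"])
s=snapshot("scene");np.savez("scene19.npz",**s);crop(s,330,120,490,280,4,"pics/c19.png")
E
```

```text
t: 20.5
tcp_pos: [0.563, 0.2359, 0.0927]
tool_rot: [0.49, 0.51, -0.49, 0.51]
force: [-0.9, -0.4, 0.0]
finger_gap: 0.248
t 20.5 tcp [0.563  0.2359 0.0927] yaw_y 0.0398 F [-0.8639 -0.4272  0.0237] gap 0.248 q6 0.174 down [-0.0004 -0.0001 -1.    ]
t: 20.7
tcp_pos: [0.5656, 0.236, 0.091]
tool_rot: [0.49, 0.51, -0.49, 0.51]
force: [-1.1, -0.8, -1.7]
finger_gap: 0.247
t 20.7 tcp [0.5656 0.236  0.091 ] yaw_y 0.0401 F [-1.0871 -0.8005 -1.6828] gap 0.247 q6 0.173 down [-0.0002 -0.0001 -1.    ]
```

View pics/c19.png

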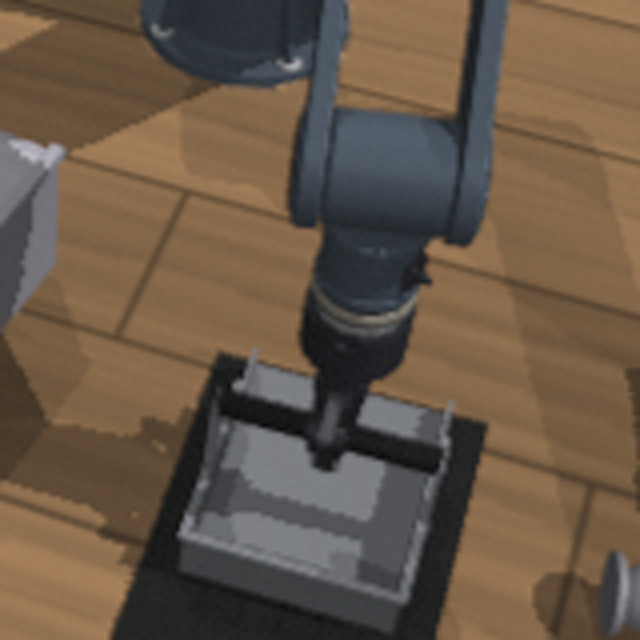

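View pics/wrist19.png

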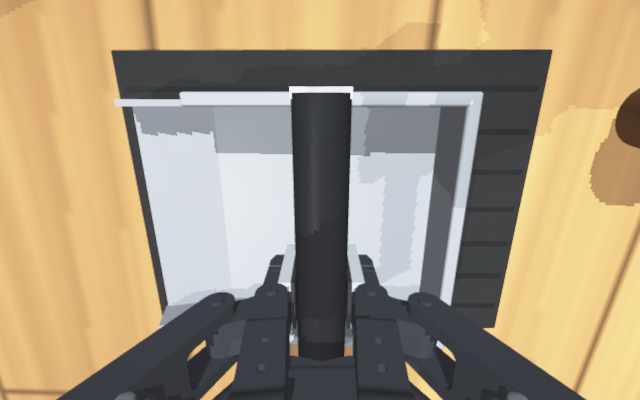

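```bash
python3 -m crank '[[0,0.002,0,0,0],[0,0.002,0,0,0]]';python3 -m crank '[[0,0.001,0,0,0],[0,0,0,0,0]]'
python3 - <<'E'
from h import *
from station import snapshot,manip
np.set_printoptions(precision=4,suppress=True)
m=manip.sense();w=snapshot("wrist");np.savez("wrist20.npz",pos=m["tcp_pos"],rot=m["tool_rot"],**w);cv2.imwrite("pics/wrist20.png",w["image"])
P=cloud(w,(m["tcp_pos"],m["tool_rot"]))
# side wall top rim row search
for u in (195,240,280,370,400,440,465):
    col=P[60:130,u]; i=np.argmax(col[:,2]); print(u,60+i,col[i])
for c in [(240,250),(240,180),(400,250),(400,190),(170,200)]: print("floor",P[c[1],c[0]])
print(m["tcp_pos"],m["force"])
E
```

```text
t: 21.0
tcp_pos: [0.5685, 0.2362, 0.0887]
tool_rot: [0.492, 0.508, -0.488, 0.512]
force: [3.7, -0.8, 5.7]
finger_gap: 0.248
t: 21.2
tcp_pos: [0.5693, 0.2363, 0.0881]
tool_rot: [0.492, 0.508, -0.488, 0.512]
force: [2.8, -2.1, 5.8]
finger_gap: 0.248
195 97 [0.4966 0.3149 0.0521]
240 74 [nan nan nan]
280 101 [0.543  0.3147 0.0525]
370 82 [nan nan nan]
400 102 [0.6089 0.3168 0.0526]
440 102 [0.631  0.3177 0.0526]
465 126 [0.6467 0.3055 0.0537]
floor [0.506  0.1999 0.0086]
floor [0.508  0.2571 0.0075]
floor [0.6339 0.2041 0.0077]
floor [0.6279 0.2541 0.0077]
floor [0.4584 0.2422 0.0154]
[0.5693 0.2363 0.0881] [ 2.8479 -2.0883  5.8197]
```

```bash
python3 -m crank '[[0.03,-0.001,0,0,0],[0.05,0,0,0,0],[0.085,0,0,0,0],[0.085,0,0,0,0],[0.085,0,0,0,0]]';python3 go.py; python3 -m crank '[[0.085,-0.02,0,0,0],[0.085,-0.03,0,0,0],[0.085,-0.04,0,0,0],[0.085,-0.04,0,0,0],[0.085,0,0,0,0]]';python3 go.py 0.478 -0.198 0.225 -0.16;  python3 - <<'E'
from h import *
from station import snapshot,manip
np.set_printoptions(precision=4,suppress=True)
m=manip.sense();w=snapshot("wrist");np.savez("wrist21.npz",pos=m["tcp_pos"],rot=m["tool_rot"],**w);cv2.imwrite("pics/wrist21.png",w["image"])
E
```

```text
t: 21.75
tcp_pos: [0.5653, 0.2361, 0.087]
tool_rot: [0.49, 0.51, -0.49, 0.51]
force: [-0.2, -0.5, -0.7]
finger_gap: 0.993
t 21.75 tcp [0.5653 0.2361 0.087 ] yaw_y 0.0401 F [-0.1755 -0.486  -0.689 ] gap 0.993 q6 0.173 down [-0.0006 -0.0001 -1.    ]
t: 22.25
tcp_pos: [0.5695, 0.2371, 0.2236]
tool_rot: [0.494, 0.507, -0.486, 0.512]
force: [1.1, 0.2, -0.5]
finger_gap: 1.0
t 22.25 tcp [0.5695 0.2371 0.2236] yaw_y 0.0402 F [ 1.0723  0.2044 -0.4678] gap 1.0 q6 0.173 down [ 0.0127  0.0029 -0.9999]
shift now [-0.0038 -0.1089  0.4311]
turn about x 0.20024906420389232
shift after turn [-0.0014 -0.021   0.4441]
```

View pics/wrist21.png

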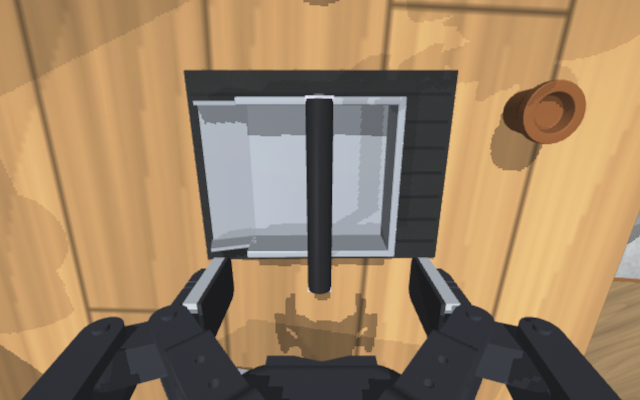

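```bash
python3 - <<'E'
from h import *
np.set_printoptions(precision=4,suppress=True)
w=load("wrist21.npz");p=(w["pos"],w["rot"])
print("handle",plane(w,319,100,.125,p),plane(w,319,288,.125,p),depth(w,319,200,p))
print("mat",np.mean([plane(w,*c,.004,p) for c in [(185,71),(458,70),(436,257),(210,257)]],0))
s=load("scene15.npz");print(plane(s,293,163,.153)); crop(s,200,120,350,270,4,"pics/c22.png")
E
python3 -m crank '[[0,-0.005,0,0,0.1],[0,0,0,0,0.1],[0,0,0,0.045,0],[0,0,0,0.049,0],[0,0,0,0.049,0]]'; python3 -m crank '[[0,0,-0.005,0.049,0],[0,0,-0.005,0.049,0],[0,0,-0.005,0.049,0],[0,0,-0.006,0.049,0],[0,0,0,0.049,0]]';python3 go.py 0.488 -0.193 0.17 -0.16
```

```text
handle [0.5651 0.3171 0.125 ] [0.5714 0.1553 0.125 ] [0.5682 0.2386 0.1239]
mat [0.5738 0.2347 0.004 ]
[ 0.4839 -0.1933  0.153 ]
t: 22.8
tcp_pos: [0.5412, 0.094, 0.2205]
tool_rot: [-0.537, -0.46, 0.539, -0.458]
force: [0.8, 0.1, 0.4]
finger_gap: 0.138
t: 23.3
tcp_pos: [0.4806, -0.1444, 0.2207]
tool_rot: [-0.538, -0.46, 0.539, -0.457]
force: [0.1, -1.5, -0.6]
finger_gap: 0.003
t 23.3 tcp [ 0.4806 -0.1444  0.2207] yaw_y -0.16 F [ 0.0977 -1.4694 -0.5953] gap 0.003 q6 -0.355 down [-0.0038  0.0023 -1.    ]
shift now [0.0506 0.0153 0.0469]
turn about x 4.4974712397394256e-05
shift after turn [0.0507 0.0151 0.0468]
```

View pics/c22.png

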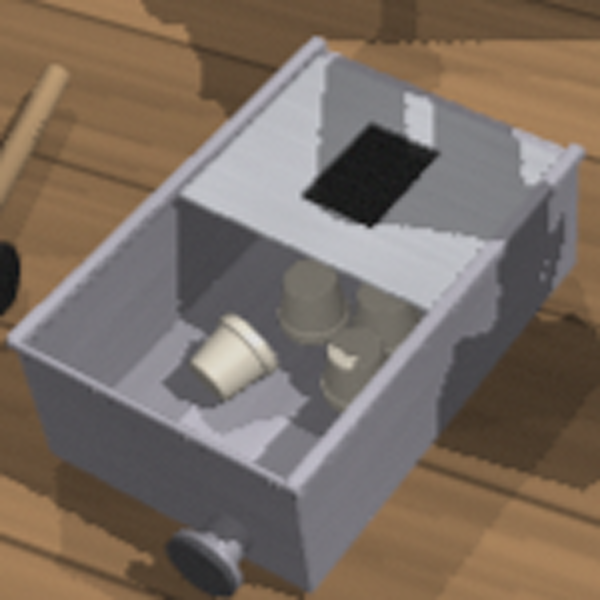

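```bash
python3 -m crank '[[0,0,0.01,0.046,0],[0,0.03,0,0,0],[0,0.022,0,0,0],[0,0.006,0,0,0],[0,0,0,0,0]]';python3 go.py; python3 -m crank '[[0,0.004,0,0,0],[0,0.003,0,0,0]]';python3 go.py
```

```text
t: 23.8
tcp_pos: [0.4843, -0.1897, 0.1625]
tool_rot: [-0.538, -0.46, 0.539, -0.457]
force: [0.3, -0.6, -0.7]
finger_gap: -0.002
t 23.8 tcp [ 0.4843 -0.1897  0.1625] yaw_y -0.1599 F [ 0.329  -0.6011 -0.6734] gap -0.002 q6 -0.428 down [-0.0039  0.0027 -1.    ]
t: 24.0
tcp_pos: [0.4863, -0.1905, 0.1579]
tool_rot: [0.538, 0.458, -0.538, 0.459]
force: [-1.0, -0.6, -0.3]
finger_gap: 0.002
t 24.0 tcp [ 0.4863 -0.1905  0.1579] yaw_y -0.1591 F [-0.967  -0.6042 -0.2969] gap 0.002 q6 -0.429 down [ 0.0015 -0.001  -1.    ]
```

```bash
python3 -m crank '[[0,0.002,0,0,0],[0,0.003,0,0,0]]';python3 -m crank '[[0,0.002,0,0,0],[0,0.001,0,0,0]]';python3 go.py
```

```text
t: 24.2
tcp_pos: [0.4861, -0.1906, 0.1529]
tool_rot: [0.538, 0.458, -0.538, 0.459]
force: [-2.9, 1.9, 31.9]
finger_gap: -0.003
t: 24.4
tcp_pos: [0.4882, -0.191, 0.1529]
tool_rot: [0.54, 0.456, -0.537, 0.46]
force: [-0.9, 5.1, 26.6]
finger_gap: 0.002
t 24.4 tcp [ 0.4882 -0.191   0.1529] yaw_y -0.1605 F [-0.8989  5.1446 26.6108] gap 0.002 q6 -0.428 down [ 0.0066 -0.0021 -1.    ]
```

```bash
python3 -m crank '[[0,-0.001,0.01,0,0],[0,0,0.02,0,0],[0,0,0.02,0,0],[0,0,0.02,0,0],[0,0,0.02,0,0]]';python3 go.py;python3 -m crank '[[0,0,0.02,0,0],[0,0,0.02,0,0],[0,0,0.02,0,0],[0,0,0.015,0,0],[0,0,0,0,0]]';python3 go.py
```

```text
t: 24.9
tcp_pos: [0.5762, -0.2049, 0.1531]
tool_rot: [0.539, 0.458, -0.538, 0.459]
force: [-1.5, 1.3, 11.1]
finger_gap: -0.001
t 24.9 tcp [ 0.5762 -0.2049  0.1531] yaw_y -0.1598 F [-1.4781  1.291  11.1144] gap -0.001 q6 -0.365 down [ 0.0031 -0.001  -1.    ]
t: 25.4
tcp_pos: [0.6527, -0.2173, 0.1531]
tool_rot: [0.54, 0.456, -0.537, 0.461]
force: [2.2, 1.3, 7.9]
finger_gap: 0.004
t 25.4 tcp [ 0.6527 -0.2173  0.1531] yaw_y -0.1595 F [2.152  1.306  7.8528] gap 0.004 q6 -0.326 down [ 0.0082 -0.0023 -1.    ]
```

```bash
python3 -m crank '[[0,0.001,0.006,0,0],[0,0.0,0.006,0,0],[0,0,0.006,0,0],[0,0,0.004,0,0]]';python3 go.py;python3 -m crank '[[0,0,0.005,0,0],[0,0,0,0,0]]';python3 go.py
python3 - <<'E'
from h import *
from station import snapshot,manip
s=snapshot("scene");np.savez("scene23.npz",**s);crop(s,190,110,350,280,4,"pics/c23.png")
E
```

```text
t: 25.8
tcp_pos: [0.669, -0.2199, 0.153]
tool_rot: [-0.537, -0.46, 0.539, -0.458]
force: [-12.5, 2.1, 19.8]
finger_gap: -0.003
t 25.8 tcp [ 0.669  -0.2199  0.153 ] yaw_y -0.1588 F [-12.4899   2.1183  19.7704] gap -0.003 q6 -0.316 down [-0.0035 -0.     -1.    ]
t: 26.0
tcp_pos: [0.6729, -0.2207, 0.153]
tool_rot: [-0.537, -0.46, 0.539, -0.457]
force: [-9.9, 2.7, 16.3]
finger_gap: -0.003
t 26.0 tcp [ 0.6729 -0.2207  0.153 ] yaw_y -0.159 F [-9.8954  2.7342 16.312 ] gap -0.003 q6 -0.313 down [-0.0053  0.0003 -1.    ]
```

View pics/c23.png

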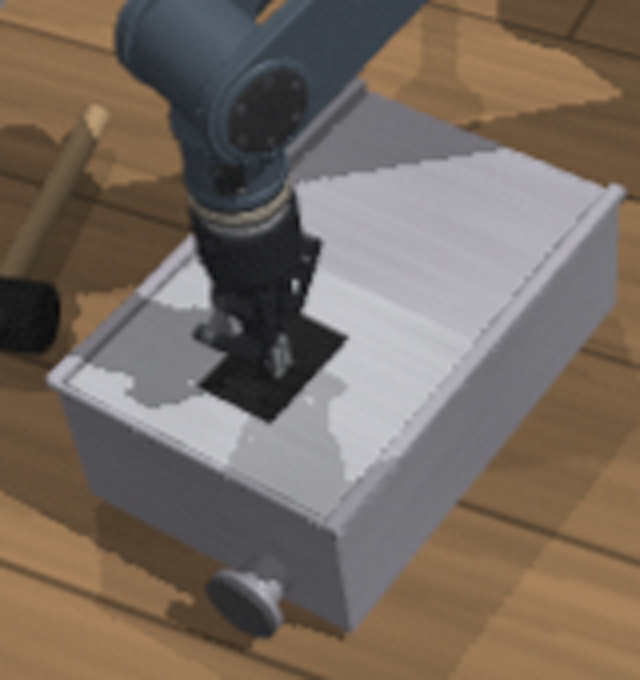

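Stop reached (12 N along x), and the cover is flush to the end wall. Lift off straight up and check everything.

```bash
python3 -m crank '[[0,-0.01,0,0,0],[0,-0.03,0,0,0],[0,-0.04,0,0,0],[0,-0.04,0,0,0],[0,0,0,0,0]]'; python3 -m crank '[[0,0,-0.04,0,0],[0,0,-0.04,0,0],[0,0,-0.04,0,0],[0,0,-0.02,0,0],[0,0,0,0,0]]';python3 -m crank '[[0,0,0,0,0],[0,0,0,0,0]]';python3 - <<'E'
from h import *
from station import snapshot,manip
np.set_printoptions(precision=4,suppress=True)
m=manip.sense();print(m["tcp_pos"],m["force"])
s=snapshot("scene");np.savez("scene24.npz",**s);cv2.imwrite("pics/scene24.png",s["image"])
w=snapshot("wrist");np.savez("wrist24.npz",pos=m["tcp_pos"],rot=m["tool_rot"],**w);cv2.imwrite("pics/wrist24.png",w["image"])
E
```

```text
t: 26.55
tcp_pos: [0.679, -0.2228, 0.2774]
tool_rot: [0.54, 0.454, -0.536, 0.464]
force: [-0.2, -0.1, 0.5]
finger_gap: -0.003
t: 27.05
tcp_pos: [0.5342, -0.1978, 0.2691]
tool_rot: [-0.538, -0.459, 0.539, -0.457]
force: [-0.1, -0.2, 0.1]
finger_gap: 0.003
t: 27.25
tcp_pos: [0.5384, -0.1994, 0.2694]
tool_rot: [0.539, 0.458, -0.538, 0.459]
force: [0.3, -0.7, -0.1]
finger_gap: 0.003
[ 0.5384 -0.1994  0.2694] [ 0.2652 -0.6672 -0.0769]
```

View pics/scene24.png

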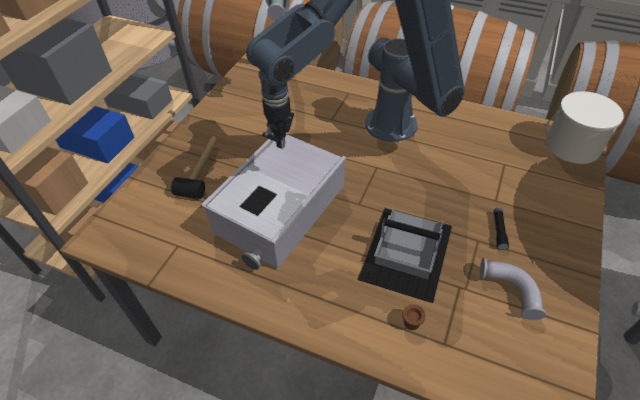

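View pics/wrist24.png

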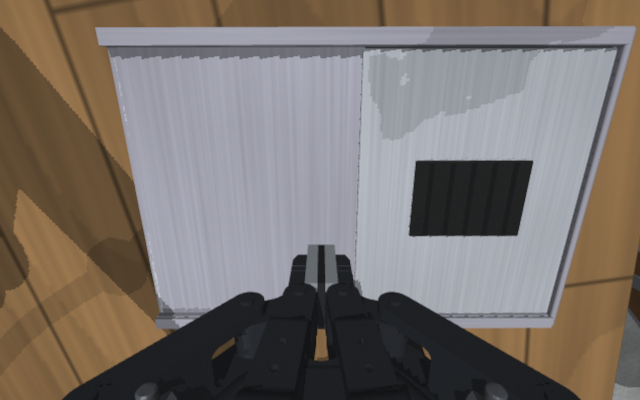

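Run:
```python
from h import *
from station import manip
np.set_printoptions(precision=4,suppress=True)
w=load("wrist24.npz");p=(w["pos"],w["rot"])
M=R.from_euler("z",-.16).as_matrix()
L=lambda q:(q-np.array([.573,-.205,0]))@M
print("pad",np.mean([L(plane(w,*c,.153,p)) for c in [(415,161),(532,161),(519,236),(410,236)]],0))
for c in [(616,60),(588,160),(584,200)]: print("cover edge",L(plane(w,*c,.15,p)))
for c in [(98,30),(632,30),(552,325),(160,327)]: print("outer corner",L(plane(w,*c,.155,p)))
```

```text
pad [ 0.0947 -0.0043  0.153 ]
cover edge [0.1935 0.1093 0.15  ]
cover edge [0.193  0.0308 0.15  ]
cover edge [ 0.1991 -0.0053  0.15  ]
outer corner [-0.2012  0.1287  0.155 ]
outer corner [0.1949 0.1291 0.155 ]
outer corner [ 0.1977 -0.1365  0.155 ]
outer corner [-0.1984 -0.1389  0.155 ]
```

```bash
python3 -c "
from station import manip
print(manip.sign_off())"
```

```text
the job is handed in; nothing more can be done
None
```

I handed the job in at about t = 27 s, with every step done. The hand-in gives no verdict, so the checks below are my own.

**What I did**
- **Cover open:** I pressed on the pad with shut fingers and slid the cover back until it hit its stop.
- **Tipping:** The moves can't tilt the tool, so I gripped the handle lightly (about 20 N) and lowered the tray onto the bin's +x end wall. That turned it about the bar to roughly 55° (judged from the pictures), and all four bungs slid out.
- **Tray back:** I straightened the tray by dragging its lip along the mat, set it down and let go. Then I slid the cover shut against its stop.

**Last checks**
- **Bungs:** All four showed in the mouth picture, and the depth points on them were no higher than about 80 mm. That was before the cover was shut.
- **Tray:** It stood level and empty on the mat, with its handle about 6 mm (x) and 2 mm (y) from the mat's middle. It still looked the same in the final picture.
- **Cover:** About 12 N built up along x at the stop. The final picture puts the pad about 3 to 5 mm from the shut position I expected, roughly the measuring error and inside the 10 mm allowed.
- **Surroundings:** The arm was clear of everything with near-zero force. The mallet, torch and elbow look unmoved in the pictures; I did not measure them.

**What disagreed:** The end wall's top measured about 155 mm high, while the text gives the rim as 145 mm. I used 155 mm for the tipping and it worked.

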